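# Put the stacked sharpening stones away

## Task

Put the sharpening kit away: take the stack of stones apart and put each where it belongs. First lift the small slip stone off the top, lay it flat in the lining of its hinged case and shut the case fully before moving any other stone, so that no grit gets in; then set the fine stone, the diamond plate and the coarse stone each flat inside the tray made for its size. The stones are brittle, so set them down rather than drop them, and leave the water bottle standing where it is.

Things in the scene. Friction and masses are not known exactly. Their poses are not given: they have to be found in the camera images.
- slip_stone: slip stone, 30 x 70 x 14 mm (x, y, z), plain grey with rounded long edges, 60 g; top of the stack at the start, lying on the fine stone. Origin: centre of its underside; x across its width, y along its length, z up. Belongs in the pocket of the case. Take it across its width and in the upper half of its thickness, so that the fingertips stay above the rim of the case.
- fine_stone: fine stone, 40 x 90 x 18 mm, plain off-white block, about 150 g; second from the top, on the diamond plate. Origin: centre of its underside; x across its width, y along its length, z up. Belongs in the short tray. Take it across its width in the upper half of its thickness, so that the fingertips stay above the tray lips.
- diamond_plate: diamond plate, 48 x 115 x 22 mm, steel plate with rows of dark dots on a black base, about 0.3 kg; third from the top, on the coarse stone. Origin: centre of its underside; x across its width, y along its length, z up. Belongs in the middle tray. Take it across its width in the upper half of its thickness, so that the fingertips stay above the tray lips.
- coarse_stone: coarse stone, 56 x 140 x 25 mm, two layers, brown over grey, about 0.4 kg; bottom of the stack, on the bench. Origin: centre of its underside; x across its width, y along its length, z up. Belongs in the long tray. Take it across its width in the upper half of its thickness, so that the fingertips stay above the tray lips.
- long_tray: shallow lipped hardwood tray, long along its y, 84 x 168 mm outside, 72 x 156 mm inside the lips (the coarse stone's 56 x 140 plus 8 mm of play all round); fixed. Floor 4 mm thick; lips 6 mm wide, their top 9 mm over the bench. Origin: centre of its underside, z up.
- middle_tray: shallow lipped hardwood tray, long along its y, 76 x 143 mm outside, 64 x 131 mm inside the lips (the diamond plate's 48 x 115 plus 8 mm of play all round); fixed. Floor 4 mm thick; lips 6 mm wide, their top 9 mm over the bench. Origin: centre of its underside, z up.
- short_tray: shallow lipped hardwood tray, long along its y, 68 x 118 mm outside, 56 x 106 mm inside the lips (the fine stone's 40 x 90 plus 8 mm of play all round); fixed. Floor 4 mm thick; lips 6 mm wide, their top 9 mm over the bench. Origin: centre of its underside, z up.
- case: dark wooden clamshell case, fixed, 84 x 122 mm (x, y), 28 mm high shut. Origin: centre of underside; x from the front (towards the robot) to the hinge. Lower half's rim and grey lining 10 mm high; in the middle a pocket 46 x 86 mm, floor at z = 7 mm. Hinge line along y at x = +42, z = 10 mm. Lid front: steel tongue 18 mm wide (y), 6 thick, shut reaching from x = -42 to -73 mm, centre at z = 22 mm.
- case_lid (a joint): angle of the case lid, rad: 0 shut, grows as the tongue rises and swings over to the far side; 1.57 upright, stop 1.9. Starts between 0 and 0.12. The hinge holds at any angle (about 1 N at the tongue), so press it down to shut it. Pinch the tongue's outer half across its width with the fingertips, from above: it turns between them as it is led round the hinge, gripper still pointing down.
- water_bottle: clear water bottle with a blue band, 66 mm across, 205 mm tall, standing loose to the right of the work; a bystander. Origin: centre of its underside, z up.
Mind the look-alikes: they are no part of the job. There is more than one size of the case; the one meant has the size given above.

How it is judged:
By the outcome, as a careful person would: the job done as asked, in the order asked, and still so for the second after the job is handed in, with the robot touching nothing.
It also fails if it takes over 144 s, if anything falls off the work surface, if the arm or the gripper's body presses on something with over 40 N, if the wrist force passes 120 N, or if a joint passes its speed limit or range.

## Robot

A 6-joint arm with a two-finger parallel gripper is mounted at the origin on a cart in front of the work surface, level with it; the furniture and walls round the work are solid. World frame = base frame: x ahead of the robot, y to its left, z up, the work surface at z = 0. Lengths are in m, angles in degrees, forces in N, time in s.
With the tool pointing down it reaches from about 0.375 to 0.9 m from the base axis. Payload 3.1 kg.
Tool frame: the origin (TCP) lies midway between the tips of the shut fingers; the grasp point (between the pads) lies 19 mm behind it; z points along the fingers, y is the line along which they close (so a half turn about z gives the same grasp; the last joint's range is limited). The gripper opens to 87 mm and grips with 3 to 60 N. Pads are 19 mm wide; open, the fingers measure 117 mm over their backs; the gripper's body (75 mm by 190 mm) begins 51 mm behind the grasp point.
Start: joints at [66.721, 30.224, 82.088, -0, 67.689, -10.227], TCP at [0.141, 0.609, 0.223] pointing down, gripper open.
Joint ranges: [-176.69, 176.69], [-43.24, 126.21], [12.49, 139.97], [-82, 262], [0, 151.66], [-163.58, 163.58]. Speed limits (degrees/s): [159.86, 159.86, 180, 180, 180, 180].

## Interface

Orientations are given as a 3x3 rotation matrix whose columns are the frame's x, y, z axes.
In Python, from rig import read_state, optics, bot gives the robot as it stands. The module is installed in compiled form; this text tells all that it offers.
- The arm moves only by the tool send_rows, never from a script. Its argument "commands" is a list of rows, each a list of 7 numbers: the turn, a rotation vector about the tool's x, y, z in units of 5 degrees (1.0 is 5 degrees), then the shift along the tool's x, y, z in units of 30 mm (1.0 is 30 mm), then the opening, from 0 (shut) to 1 (fully open). In form: [[rx, ry, rz, tx, ty, tz, gripper], ...]. A call has 1 to 20 rows; each row is the pose to reach, as a shift and turn from the pose commanded when the call began, along the tool's axes at that moment; what a row does not reach only later rows make up. A row lasts 1/12 s, in which the tool goes at most 41.7 mm and 7.16 degrees, less where a joint would pass 70% of its speed; a pose out of reach is approached as far as the arm can. A call with a gripper value outside its range is refused whole. The fingers move at their own pace and stop on an object; the grip force is fixed at half the most. Time passes only in rows, so rows that repeat a pose let the fingers close. It gives the time, the measured TCP pose, the force, the opening and the grip force at its end, in the units of the state.
- read_state(): the state, without advancing time (a new reading comes with each control period).
- optics.capture(name): name is "side" or "top"; returns a dict with "image" (384x512x3 uint8, blue, green, red), "intrinsics" (3x3 intrinsics, pixels), "k1" (the pictures are not rectified: a ray, as slopes to the right and down, at radius r is drawn at 1 + k1 r^2 times it, then the intrinsics apply), "extrinsics" (4x4, takes a point from world to camera coordinates). Camera axes: x right, y down, z forward; pixel columns grow to the right and rows downward; lengths in m; the calibration is good to about 2 mm. A picture is of the moment at which its call begins. There is no depth.
- bot.hand_in(): hands the job in; it is judged then, once.
The state is a dict: "time_s": time; "joint_positions": joint angles; "qvel": joint speeds; "tau": joint torques, N m; "position": TCP position; "tcp_rot": TCP orientation; "force": force on the tool from outside, world axes, zero at the start; "moment": the same for the moment, N m; "opening": opening from 0.0 (shut) to 1.0 (fully open); "grasp_force": force on a finger pad.
Only numpy, scipy, OpenCV 4.12 (cv2) and the standard library are available. Lean on these libraries where they do the work, as an engineer would, in place of code of your own. Each camera call takes 0.05 s, during which the arm holds its last target. There are 200 camera calls.

## Working session

There is one attempt and no reset: what is moved stays moved. The work goes in short steps, Python scripts to look and compute and a tool call to move; the robot and the scene stay as the last step left them, time stands still between calls to the robot, and variables do not carry over. Pictures are saved under pics/ and viewed, at most 14 in all, crops included, and the job is handed in when it is done.

Besides the shell and the picture viewer there is one more tool, called after "Emit:" by a JSON object that holds its "op" and its "data", one argument or row to a line. send_rows: Moves the arm, as the interface text tells. Its arguments: {"type":"object","properties":{"commands":{"type":"array","items":{"type":"array","items":{"type":"number"}}}},"required":["commands"]}

```bash
mkdir -p pics
cat > h.py <<'E'
import numpy as np, cv2, json
from rig import read_state, optics, bot
def cap(n,tag):
    d=optics.capture(n); cv2.imwrite(f'pics/{tag}_{n}.png',d['image'])
    np.savez(f'pics/{tag}_{n}.npz',**{k:d[k] for k in d}); return d
def load(tag,n): return np.load(f'pics/{tag}_{n}.npz')
def ray(d,u,v):
    K=np.array(d['intrinsics']);k1=float(d['k1']);E=np.array(d['extrinsics'])
    p=np.array([(u-K[0,2])/K[0,0],(v-K[1,2])/K[1,1]]);q=p.copy()
    for _ in range(30): q=p/(1+k1*(q@q))
    R=E[:3,:3];return -R.T@E[:3,3], R.T@np.array([q[0],q[1],1.])
def onz(d,u,v,z):
    o,r=ray(d,u,v);return o+r*(z-o[2])/r[2]
def tri(d1,p1,d2,p2):
    o1,r1=ray(d1,*p1);o2,r2=ray(d2,*p2)
    s=np.linalg.lstsq(np.c_[r1,-r2],o2-o1,rcond=None)[0]
    a,b=o1+s[0]*r1,o2+s[1]*r2;return (a+b)/2,np.linalg.norm(a-b)
def proj(d,P):
    E=np.array(d['extrinsics']);K=np.array(d['intrinsics']);c=E[:3,:3]@P+E[:3,3];q=c[:2]/c[2];q=q*(1+float(d['k1'])*(q@q));return K[:2,:2]@q+K[:2,2]
E
python3 - <<'E'
from h import *
np.set_printoptions(precision=4,suppress=True)
for n in('side','top'):
    d=cap(n,'a');E=np.array(d['extrinsics']);print(n,-E[:3,:3].T@E[:3,3],E[2,:3],np.array(d['intrinsics'])[0],d['k1'])
    cv2.imwrite(f'pics/a2_{n}.png',cv2.resize(d['image'],(800,600),interpolation=cv2.INTER_CUBIC))
print(read_state())
E
```

```text
side [ 0.3242 -1.6302  0.8591] [ 0.0742  0.8974 -0.4349] [476.8858   0.     249.9818] 0.04974108693549011
top [0.2957 0.0213 1.5547] [ 0.1284  0.0114 -0.9917] [368.387    0.     256.4053] -0.008139623668266113
{'time_s': 0.1, 'joint_positions': array([ 66.7207,  30.2722,  82.1493,  -0.0004,  67.691 , -10.2276]), 'qvel': array([-0.0354, -0.0362, -0.1086, -0.0136, -0.027 ,  0.0269]), 'tau': array([ -0.    , -44.0988, -17.7151,   0.0635,   0.0534,  -0.    ]), 'position': array([0.1409, 0.6082, 0.2217]), 'tcp_rot': array([[-0.9742,  0.2258, -0.0008],
       [ 0.2258,  0.9742, -0.0018],
       [ 0.0003, -0.0019, -1.    ]]), 'force': array([0.1186, 0.0785, 0.3171]), 'moment': array([ 0.0245, -0.0035,  0.0292]), 'grasp_force': 0.0, 'opening': 0.9996103770284505}
```

View pics/a2_side.png

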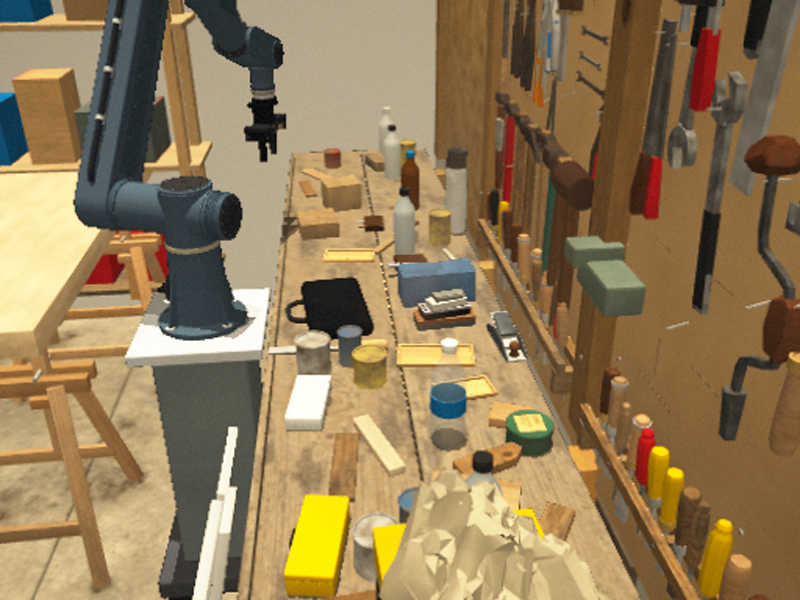

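View pics/a2_top.png

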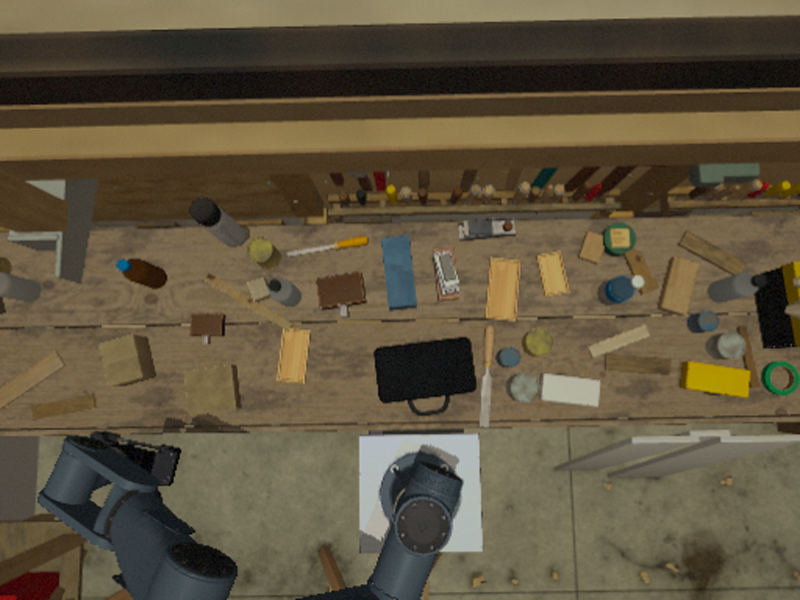

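The side view (800x600) shows the stack at about (446,305), trays at (348,255), (436,355) and (465,387), and the bottle at (448,410). In the top view, the large case is at (341,290) with its tongue at (345,312). The stack is at (446,272), the trays are at (294,355), (503,289) and (553,272), and the bottle is at (620,290). A tall blue box stands at (398,272), next to the stack. I'll zoom in.

Run:
```python
import cv2,numpy as np
t=cv2.imread('pics/a_top.png');s=cv2.imread('pics/a_side.png')
# top: cols 170-420, rows 140-250 ; 
a=cv2.resize(t[140:250,170:370],None,fx=4,fy=4,interpolation=cv2.INTER_CUBIC);print(a.shape)
cv2.imwrite('pics/z_top.png',a)
b=cv2.resize(s[120:270,180:350],None,fx=4,fy=4,interpolation=cv2.INTER_CUBIC);cv2.imwrite('pics/z_side.png',b)
```

```text
(440, 800, 3)
```

View pics/z_top.png

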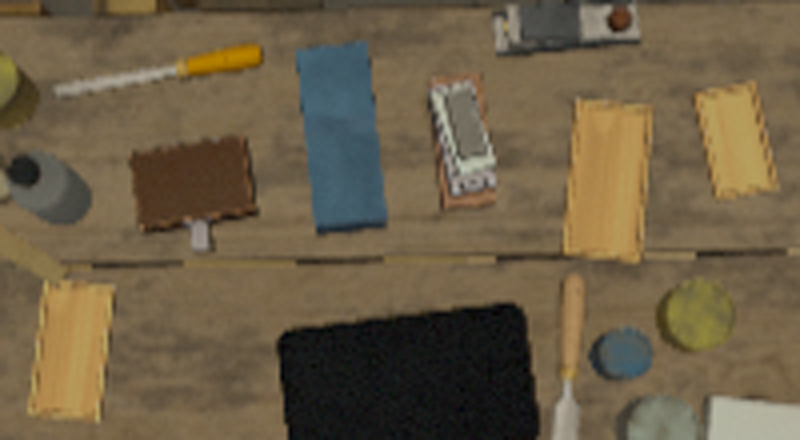

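View pics/z_side.png

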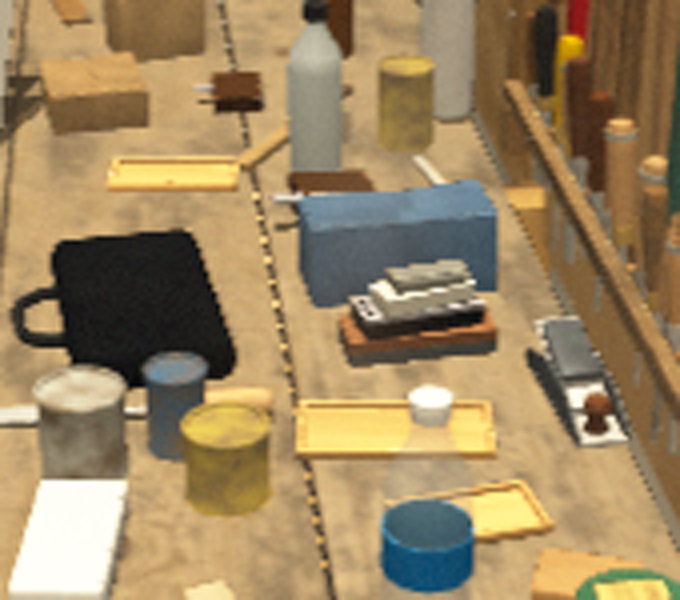

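The top zoom (x4, offset 170,140) shows the slip stone at (466,122), the case at (195,183) with its tongue at (201,235), and trays at (609,180), (736,140) and (72,350). In the side zoom, the stack top is at about (430,270) and the blue box reaches a height near the stack's. Next I'll measure with masks.

```bash
cat >> h.py <<'E'
def rect(d,mask,z):
    c=max(cv2.findContours(mask,cv2.RETR_EXTERNAL,cv2.CHAIN_APPROX_NONE)[0],key=cv2.contourArea)[:,0]
    W=np.array([onz(d,u,v,z)[:2] for u,v in c])*1000
    (cx,cy),(w,h),a=cv2.minAreaRect(W.astype(np.float32))
    if w>h: w,h,a=h,w,a+90
    # long axis direction = a+90 from x
    L=(a+90)%180
    return np.round([cx,cy,w,h,L],1)
E
python3 - <<'E'
from h import *
t=load('a','top');s=load('a','side');im=t['image'];hsv=cv2.cvtColor(im,cv2.COLOR_BGR2HSV)
def box(m,x0,y0,x1,y1):
    r=np.zeros_like(m);r[y0:y1,x0:x1]=m[y0:y1,x0:x1];return r
def at(u,v): return im[v,u],hsv[v,u]
for nm,u,v in(('tray',322,185),('bench',300,215),('case',218,186),('slip',287,170),('coarse',282,190),('blue',257,172),('tongue',220,199)): print(nm,*at(u,v))
tr=cv2.inRange(hsv,(10,95,130),(30,255,255))
for nm,b in(('A',(306,160,338,208)),('B',(340,158,368,192)),('C',(174,206,203,248))):
    m=box(tr,*b); m=cv2.morphologyEx(m,cv2.MORPH_OPEN,np.ones((3,3)));print(nm,rect(t,m,.009))
cs=cv2.inRange(hsv,(0,60,20),(14,255,110)); print('case',rect(t,cv2.morphologyEx(box(cs,200,170,238,200),cv2.MORPH_OPEN,np.ones((3,3))),.028))
bl=cv2.inRange(hsv,(95,80,40),(115,255,255)); m=box(bl,240,145,270,202)
for z in(.05,.08):print('blue',z,rect(t,m,z))
E
# zoom gallery
python3 - <<'E'
import cv2,numpy as np
t=cv2.imread('pics/a_top.png');s=cv2.imread('pics/a_side.png')
a=cv2.resize(t[155:195,270:300],None,fx=13,fy=13,interpolation=cv2.INTER_CUBIC)
b=cv2.resize(s[182:212,262:308],None,fx=8,fy=8,interpolation=cv2.INTER_CUBIC)
c=np.zeros((530,770,3),np.uint8);c[:520,:390]=a;c[:240,400:768]=b
e=cv2.resize(s[158:178,244:280],None,fx=10,fy=10,interpolation=cv2.INTER_CUBIC);c[250:450,400:760]=e
cv2.imwrite('pics/gal.png',c)
E
```

```text
tray [ 85 142 182] [ 18 136 182]
bench [ 70  99 120] [ 17 106 120]
case [33 50 75] [ 12 143  75]
slip [ 95 109 116] [ 20  46 116]
coarse [ 77 107 145] [ 13 120 145]
blue [101  90  67] [100  86 101]
tongue [134 141 151] [ 12  29 151]
A [ 534.9 -238.    82.8  170.   172.8]
B [ 573.8 -374.8   66.2  121.1   10.8]
C [372.7 331.1  77.5 160.8 175.1]
case [548.7 184.6  64.2  79.9  89.9]
blue 0.05 [578.8  44.   72.3 191.4   5.8]
blue 0.08 [573.1  43.6  70.9 187.6   5.8]
```

View pics/gal.png

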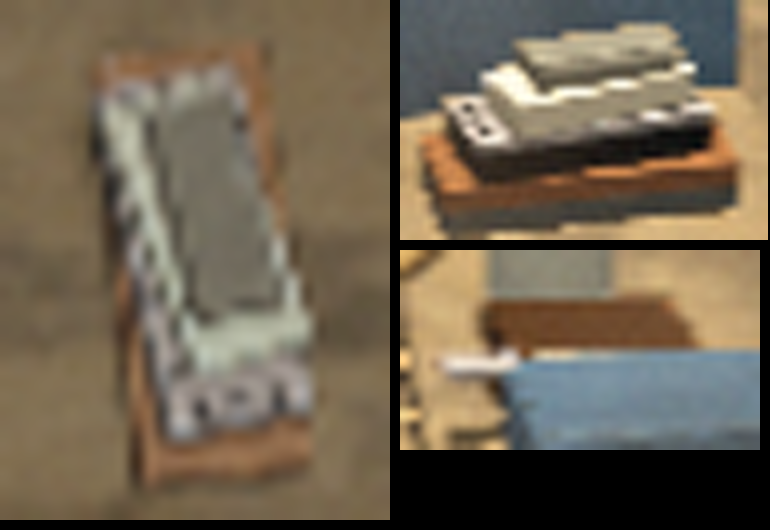

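Run:
```python
from h import *
np.set_printoptions(precision=1,suppress=True)
t=load('a','top');s=load('a','side')
P=np.array([.1409,.6082,.2217])
R=read_state()['tcp_rot'];y=R[:,1];x=R[:,0]
def crop(d,c,w,h,f):
    u,v=np.round(c).astype(int);return (max(u-w,0),max(v-h,0)),cv2.resize(d['image'][max(v-h,0):v+h,max(u-w,0):u+w],None,fx=f,fy=f,interpolation=cv2.INTER_CUBIC)
outs=[]
for d,w,h in((t,50,40),(s,30,40)):
    o,i=crop(d,proj(d,P+[0,0,.08]),w,h,5)
    for h_,c in((.0,(0,255,0)),(.07,(0,0,255)),(.15,(255,0,255))):
        for l,a in((.095,y),(.0375,x)):
            p=[tuple(int(k) for k in (proj(d,P+[0,0,h_]+q*l*a)-o)*5) for q in(-1,1)]
            cv2.line(i,*p,c,1)
    outs.append(i)
H=max(i.shape[0] for i in outs)
g=np.hstack([cv2.copyMakeBorder(i,0,H-i.shape[0],0,5,0) for i in outs]);print(g.shape);cv2.imwrite('pics/grip.png',g)
# rough points
top=lambda x,y:(270+(x+.5)/13-.5,155+(y+.5)/13-.5)
sid=lambda x,y:(262+(x-400+.5)/8-.5,182+(y+.5)/8-.5)
zt=lambda x,y:(170+(x+.5)/4-.5,140+(y+.5)/4-.5); zs=lambda x,y:(180+(x+.5)/4-.5,120+(y+.5)/4-.5)
sc=lambda x,y:(244+(x-400+.5)/10-.5,158+(y-250+.5)/10-.5)
def T(n,a,b): p,e=tri(t,a,s,b);print(n,p*1000,'err',e*1000)
T('tongue tip',zt(201,249),sc(444,366))
T('slip near-left',top(200,310),sid(518,42))   # -x,+y end
T('slip far-left',top(155,105),sid(675,26))
T('slip far-right',top(235,92),sid(688,60))
T('slip near-right',top(278,285),sid(541,80))
T('blue near-right',zt(386,225),zs(300,210));T('blue far-right',zt(370,42),zs(496,198))
for n,a in(('NL',(200,310)),('FL',(155,105)),('FR',(235,92)),('NR',(278,285))):print(n,onz(t,*top(*a),.079)*1000)
for n,a in(('FL',(130,152)),('FR',(250,137)),('NR',(258,212)),('NL',(137,232))):print('case',n,onz(t,*zt(*a),.03)*1000)
```

```text
(400, 810, 3)
tongue tip [466.7 191.1  34.4] err 0.5485534535189902
slip near-left [550.5 -78.5  80.4] err 2.7954557390164156
slip far-left [621.  -66.8  77.9] err 5.9511207523863705
slip far-right [624.1 -92.2  73.2] err 2.9434449884669442
slip near-right [ 558.4 -103.6   73.3] err 4.367151426765239
blue near-right [477.8  -0.5 107.6] err 1.4339094291080754
blue far-right [665.9  11.5 104.6] err 1.5432076187076404
NL [552.1 -78.7  79. ]
FL [617.7 -66.5  79. ]
FR [621.3 -91.7  79. ]
NR [ 559.6 -103.3   79. ]
case FL [571.  265.9  30. ]
case FR [584.4 139.4  30. ]
case NR [504.6 131.7  30. ]
case NL [486.1 258.5  30. ]
```

View pics/grip.png

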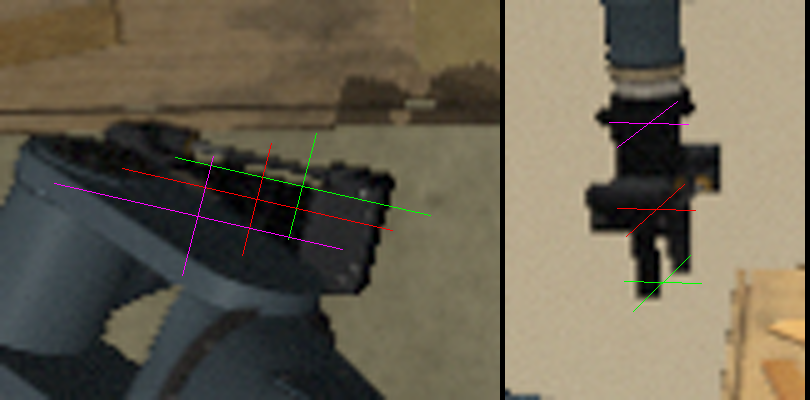

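Both views show that the gripper's body runs about 190 mm along the closing direction, starting 70 mm above the TCP. That matters near the open lid, the blue box (about 106 mm tall) and the bottle. I'll refine the tray poses and measure the bottle.

Run:
```python
from h import *
np.set_printoptions(precision=1,suppress=True)
t=load('a','top');s=load('a','side')
zt=lambda x,y:(170+(x+.5)/4-.5,140+(y+.5)/4-.5); zs=lambda x,y:(180+(x+.5)/4-.5,120+(y+.5)/4-.5)
def T(n,a,b): p,e=tri(t,a,s,b);print(n,p*1000,'err',e*1000)
T('bottle cap',(636*.64,283*.64),zs(430,392))
for z in(.12,): print('band',onz(t,619*.64,291*.64,z)*1000)
hs=cv2.cvtColor(s['image'],cv2.COLOR_BGR2HSV);m=cv2.inRange(hs,(98,150,60),(112,255,255));r=np.zeros_like(m);r[240:275,270:302]=m[240:275,270:302]
x,y,w,h=cv2.boundingRect(r);print('band px',x,y,w,h)
ht=cv2.cvtColor(t['image'],cv2.COLOR_BGR2HSV);m=cv2.inRange(ht,(98,110,30),(115,255,255));q=np.zeros_like(m);q[165:205,375:420]=m[165:205,375:420]
X,Y,W,H=cv2.boundingRect(q);print(X,Y,W,H);T('band centre',(X+W/2,Y+H/2),(x+w/2-.5,y+h/2-.5))
print('C',[onz(t,*zt(*a),.009)[:2]*1000 for a in((48,282),(114,287),(100,418),(30,414))])
# tray heights: corners seen in both
T('A nearL',zt(565,257),zs(297,402));T('A farL',zt(578,98),zs(492,402))
T('C nearR',zt(100,418),zs(109,187));T('C nearL',zt(30,414),zs(112,157))
T('B farR',zt(776,189),zs(500,540)) if 0 else None
T('B farR',zt(755,82),zs(520,482))
```

```text
bottle cap [ 513.2 -520.6  206.7] err 5.150128209496557
band [ 504.9 -511.1  120. ]
band px 276 252 22 16
387 177 14 17
band centre [ 516.1 -521.    70.6] err 1.4451321876804037
C [array([437.4, 355.9]), array([430.8, 286. ]), array([294.1, 300.4]), array([299.5, 373.7])]
A nearL [ 454.2 -189.5    9.8] err 2.0499736847503045
A farL [ 623.7 -209.5   10.8] err 1.1637272779067909
C nearR [294.2 300.6   7.6] err 0.2546506544787707
C nearL [299.  372.8  12.7] err 0.9972392082513182
B farR [ 620.  -387.9   45.4] err 17.569259417346785
```

```bash
cat >> h.py <<'E'
from scipy.spatial.transform import Rotation as Ro
CC=np.array([537,199.5]);CY=np.radians(7.2)
def case(x,y,z): return np.array([CC[0]+x*np.cos(CY)-y*np.sin(CY),CC[1]+x*np.sin(CY)+y*np.cos(CY),z])
def lid(phi,r=108,h=12): # tongue point, world mm
    return case(42-r*np.cos(phi)+h*np.sin(phi),0,10+r*np.sin(phi)+h*np.cos(phi))
def Rt(yaw,lean=0): # tool y at yaw deg, z down; lean: raise +toolY end by lean deg
    y=np.radians(yaw);Y=np.array([np.cos(y),np.sin(y),0]);Z=np.array([0,0,-1.]);X=np.cross(Y,Z)
    R=np.c_[X,Y,Z]; return R@Ro.from_rotvec([-np.radians(lean),0,0]).as_matrix()
def plan(ts,base=None):
    s=read_state();p0=np.array(s['position'])*1000;R0=np.array(s['tcp_rot'])
    if base is not None: p0,R0=np.array(base[0],float),Rt(*base[1:])
    print('at',np.round(p0,1),'yaw %.1f'%np.degrees(np.arctan2(R0[1,1],R0[0,1])),'op %.3f F'%s['opening'],np.round(s['force'],1),'t %.1f'%s['time_s'])
    for p,yaw,lean in ts:
        rv=Ro.from_matrix(R0.T@Rt(yaw,lean)).as_rotvec(degrees=True)/5
        print(list(np.round(rv,2)+0.),list(np.round(R0.T@(np.array(p)-p0)/30,2)+0.),'n>=%.1f'%max(np.linalg.norm(np.array(p)-p0)/41.7,np.linalg.norm(rv)*5/7.16))
E
python3 - <<'E'
from h import *
t=load('a','top');s=load('a','side')
print('grey bottle base',onz(s,180+315/4,120+170/4,0)*1000, onz(t,170+78/4,140+210/4,0)*1000,'top',tri(t,(170+22/4,140+168/4),s,(180+315/4,120+5/4))[0]*1000)
p=lid(.108);p[2]-=5;print(p)
plan([(p+[0,0,100],97.2,0),(p+[0,0,30],97.2,0)])
E
```

```text
grey bottle base [527.50204153 334.20962652   0.        ] [513.10256879 324.68600436   0.        ] top [527.97696956 340.11301279 192.45142473]
[473.42799451 191.46898806  28.5714224 ]
at [140.9 608.2 221.7] yaw 76.9 op 1.000 F [0.1 0.1 0.3] t 0.1
[np.float64(-0.02), np.float64(-0.01), np.float64(-4.05)] [np.float64(-13.94), np.float64(-11.02), np.float64(3.12)] n>=13.0
[np.float64(-0.02), np.float64(-0.01), np.float64(-4.05)] [np.float64(-13.94), np.float64(-11.02), np.float64(5.45)] n>=13.4
```

Emit:
{"op": "send_rows", "data": {
  "commands": [
    [0,0,-4.05,-13.94,-11.02,3.12,1],
    [0,0,-4.05,-13.94,-11.02,3.12,1],
    [0,0,-4.05,-13.94,-11.02,3.12,1],
    [0,0,-4.05,-13.94,-11.02,3.12,1],
    [0,0,-4.05,-13.94,-11.02,3.12,1],
    [0,0,-4.05,-13.94,-11.02,3.12,1],
    [0,0,-4.05,-13.94,-11.02,3.12,1],
    [0,0,-4.05,-13.94,-11.02,3.12,1],
    [0,0,-4.05,-13.94,-11.02,3.12,1],
    [0,0,-4.05,-13.94,-11.02,3.12,1],
    [0,0,-4.05,-13.94,-11.02,3.12,1],
    [0,0,-4.05,-13.94,-11.02,3.12,1],
    [0,0,-4.05,-13.94,-11.02,3.12,1],
    [0,0,-4.05,-13.94,-11.02,3.12,1],
    [0,0,-4.05,-13.94,-11.02,3.12,1],
    [0,0,-4.05,-13.94,-11.02,3.12,1],
    [0,0,-4.05,-13.94,-11.02,3.12,0.5],
    [0,0,-4.05,-13.94,-11.02,3.12,0.5],
    [0,0,-4.05,-13.94,-11.02,3.12,0.5],
    [0,0,-4.05,-13.94,-11.02,3.12,0.5]
  ]
}}

```text
time_s: 1.77
position: [0.4732, 0.1934, 0.1292]
tcp_rot: [[-0.992, -0.127, 0.0], [-0.127, 0.992, 0.0], [-0.0, 0.0, -1.0]]
force: [0.4, -0.1, -0.4]
opening: 0.784
grasp_force: 0.0
```

Run:
```python
from h import *
for n in('top','side'):cap(n,'b')
a=load('b','top')['image'][165:215,190:250];b=load('b','side')['image'][120:180,220:280]
g=np.hstack([cv2.resize(a,(480,400),interpolation=2),cv2.resize(b,(320,400),interpolation=2)] if 0 else [cv2.resize(a,(400,333),interpolation=2),cv2.resize(b,(333,333),interpolation=2)])
cv2.imwrite('pics/b.png',g)
p=lid(.108);p[2]-=5;plan([(p,97.2,0)])
```

```text
at [473.5 193.  129.2] yaw 97.3 op 0.690 F [-0.7  0.   0.2] t 1.9
[np.float64(0.0), np.float64(0.0), np.float64(0.02)] [np.float64(0.01), np.float64(-0.05), np.float64(3.35)] n>=2.4
```

View pics/b.png

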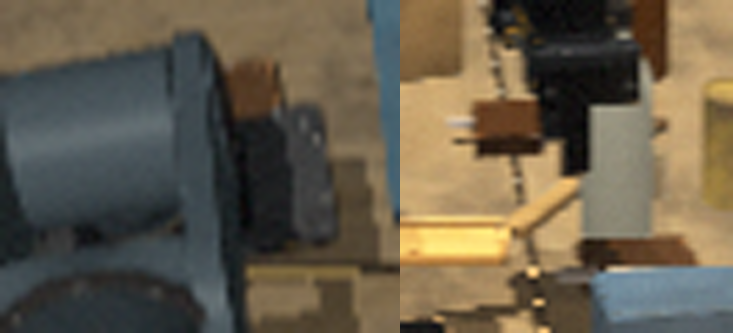

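The gripper hovers above the tongue with the fingers clear. In the picture, the body is at (265,180) and the bottle beside it is untouched. Now I'll go down and pinch.

Emit:
{"op": "send_rows", "data": {
  "commands": [
    [0,0,0,0,-0.05,1,0.5],
    [0,0,0,0,-0.05,2,0.5],
    [0,0,0,0,-0.05,2.6,0.5],
    [0,0,0,0,-0.05,3,0.5],
    [0,0,0,0,-0.05,3.35,0.5],
    [0,0,0,0,-0.05,3.35,0.5],
    [0,0,0,0,-0.05,3.35,0.4],
    [0,0,0,0,-0.05,3.35,0.3],
    [0,0,0,0,-0.05,3.35,0],
    [0,0,0,0,-0.05,3.35,0],
    [0,0,0,0,-0.05,3.35,0],
    [0,0,0,0,-0.05,3.35,0],
    [0,0,0,0,-0.05,3.35,0],
    [0,0,0,0,-0.05,3.35,0]
  ]
}}

```text
time_s: 3.03
position: [0.4744, 0.1923, 0.0291]
tcp_rot: [[-0.992, -0.125, 0.002], [-0.125, 0.992, 0.002], [-0.002, 0.002, -1.0]]
force: [-0.5, 6.1, 0.6]
opening: 0.197
grasp_force: 30.0
```

Run:
```python
from h import *
q=lid(.108)
plan([(np.array([473.5,191.5,28.7])+lid(a)-q,97.2,0) for a in np.arange(.2,1.91,.1)])
```

```text
at [474.4 192.3  29.1] yaw 97.2 op 0.197 F [-0.5  6.1  0.6] t 3.0
[np.float64(0.02), np.float64(0.02), np.float64(-0.01)] [np.float64(-0.06), np.float64(-0.02), np.float64(-0.31)] n>=0.2
[np.float64(0.02), np.float64(0.02), np.float64(-0.01)] [np.float64(-0.18), np.float64(-0.02), np.float64(-0.65)] n>=0.5
[np.float64(0.02), np.float64(0.02), np.float64(-0.01)] [np.float64(-0.35), np.float64(-0.02), np.float64(-0.97)] n>=0.7
[np.float64(0.02), np.float64(0.02), np.float64(-0.01)] [np.float64(-0.54), np.float64(-0.02), np.float64(-1.28)] n>=1.0
[np.float64(0.02), np.float64(0.02), np.float64(-0.01)] [np.float64(-0.76), np.float64(-0.02), np.float64(-1.56)] n>=1.3
[np.float64(0.02), np.float64(0.02), np.float64(-0.01)] [np.float64(-1.01), np.float64(-0.02), np.float64(-1.83)] n>=1.5
[np.float64(0.02), np.float64(0.02), np.float64(-0.01)] [np.float64(-1.29), np.float64(-0.02), np.float64(-2.06)] n>=1.7
[np.float64(0.02), np.float64(0.02), np.float64(-0.01)] [np.float64(-1.58), np.float64(-0.02), np.float64(-2.27)] n>=2.0
[np.float64(0.02), np.float64(0.02), np.float64(-0.01)] [np.float6
[... 441 characters left out ...]
at64(0.02), np.float64(-0.01)] [np.float64(-3.29), np.float64(-0.01), np.float64(-2.81)] n>=3.1
[np.float64(0.02), np.float64(0.02), np.float64(-0.01)] [np.float64(-3.65), np.float64(-0.01), np.float64(-2.81)] n>=3.3
[np.float64(0.02), np.float64(0.02), np.float64(-0.01)] [np.float64(-4.01), np.float64(-0.01), np.float64(-2.78)] n>=3.5
[np.float64(0.02), np.float64(0.02), np.float64(-0.01)] [np.float64(-4.37), np.float64(-0.01), np.float64(-2.71)] n>=3.7
[np.float64(0.02), np.float64(0.02), np.float64(-0.01)] [np.float64(-4.72), np.float64(-0.01), np.float64(-2.61)] n>=3.9
[np.float64(0.02), np.float64(0.02), np.float64(-0.01)] [np.float64(-5.05), np.float64(-0.01), np.float64(-2.47)] n>=4.0
```

Emit:
{"op": "send_rows", "data": {
  "commands": [
    [0,0,0,-0.06,-0.02,-0.31,0],
    [0,0,0,-0.18,-0.02,-0.65,0],
    [0,0,0,-0.35,-0.02,-0.97,0],
    [0,0,0,-0.54,-0.02,-1.28,0],
    [0,0,0,-0.76,-0.02,-1.56,0],
    [0,0,0,-1.01,-0.02,-1.83,0],
    [0,0,0,-1.29,-0.02,-2.06,0],
    [0,0,0,-1.58,-0.02,-2.27,0],
    [0,0,0,-1.9,-0.02,-2.44,0],
    [0,0,0,-2.23,-0.02,-2.59,0],
    [0,0,0,-2.58,-0.02,-2.7,0],
    [0,0,0,-2.93,-0.01,-2.77,0],
    [0,0,0,-3.29,-0.01,-2.81,0],
    [0,0,0,-3.65,-0.01,-2.81,0],
    [0,0,0,-4.01,-0.01,-2.78,0],
    [0,0,0,-4.37,-0.01,-2.71,0],
    [0,0,0,-4.72,-0.01,-2.61,0],
    [0,0,0,-5.05,-0.01,-2.47,0],
    [0,0,0,-5.05,-0.01,-2.47,0],
    [0,0,0,-5.05,-0.01,-2.47,0]
  ]
}}

```text
time_s: 4.7
position: [0.6284, 0.2146, 0.106]
tcp_rot: [[-0.992, -0.123, 0.011], [-0.123, 0.992, 0.009], [-0.012, 0.008, -1.0]]
force: [1.1, 11.2, 8.4]
opening: 0.194
grasp_force: 30.0
```

Run:
```python
from h import *
s=read_state();print(s['position'],s['force'],s['opening'],s['grasp_force'])
print(lid(1.9)-lid(.108)+[473.5,191.5,28.7])
p=np.array(s['position'])*1000
plan([(p+[0,0,60],97.2,0),([588,-85,160],100.5,0),([588,-85,73],100.5,0)])
```

```text
[0.6284485  0.2146022  0.10603273] [ 1.06274146 11.23569601  8.41561896] 0.19379776920959638 30.032452046871185
[624.64683756 210.59428604 103.44951227]
at [628.4 214.6 106. ] yaw 97.1 op 0.194 F [ 1.1 11.2  8.4] t 4.7
[np.float64(0.09), np.float64(0.13), np.float64(-0.02)] [np.float64(-0.02), np.float64(0.02), np.float64(-2.0)] n>=1.4
[np.float64(0.09), np.float64(0.14), np.float64(-0.68)] [np.float64(2.55), np.float64(-9.73), np.float64(-1.91)] n>=7.4
[np.float64(0.09), np.float64(0.14), np.float64(-0.68)] [np.float64(2.58), np.float64(-9.75), np.float64(0.99)] n>=7.3
```

Emit:
{"op": "send_rows", "data": {
  "commands": [
    [0,0,0,0,0,0,0.4],
    [0,0,0,0,0,0,0.4],
    [0,0,0,0,0,0,0.4],
    [0,0,0,0,0,0,0.4],
    [0,0,0,0,0,-1,0.5],
    [0,0,0,0,0,-2,0.6],
    [0,0,-0.3,0.9,-3,-2.2,0.6],
    [0,0,-0.68,2.55,-9.7,-2,0.6],
    [0,0,-0.68,2.55,-9.7,-2,0.6],
    [0,0,-0.68,2.55,-9.7,-2,0.6],
    [0,0,-0.68,2.55,-9.7,-2,0.6],
    [0,0,-0.68,2.55,-9.7,-2,0.6],
    [0,0,-0.68,2.55,-9.7,-2,0.6],
    [0,0,-0.68,2.55,-9.7,-2,0.6],
    [0,0,-0.68,2.55,-9.7,-2,0.6],
    [0,0,-0.68,2.55,-9.7,-2,0.6],
    [0,0,-0.68,2.55,-9.7,-2,0.6],
    [0,0,-0.68,2.55,-9.7,-2,0.6],
    [0,0,-0.68,2.55,-9.7,-2,0.6],
    [0,0,-0.68,2.55,-9.7,-2,0.6]
  ]
}}

```text
time_s: 6.37
position: [0.585, -0.0872, 0.1625]
tcp_rot: [[-0.983, -0.186, -0.0], [-0.186, 0.983, 0.0], [0.0, 0.0, -1.0]]
force: [0.2, 0.5, 0.4]
opening: 0.598
grasp_force: 0.0
```

Run:
```python
from h import *
for n in('top','side'):cap(n,'c')
a=load('c','top')['image'][145:215,190:300];b=load('c','side')['image'][120:220,220:320]
cv2.imwrite('pics/c.png',np.hstack([cv2.resize(a,(495,315),interpolation=2),cv2.resize(b,(300,315),interpolation=2)]))
plan([([587,-85.5,100],100.5,0),([587,-85.5,73],100.5,0)])
```

```text
at [585.1 -87.7 162.5] yaw 100.7 op 0.599 F [-0.4 -0.5  0.8] t 6.5
[np.float64(0.0), np.float64(0.0), np.float64(0.04)] [np.float64(-0.08), np.float64(0.06), np.float64(2.08)] n>=1.5
[np.float64(0.0), np.float64(0.0), np.float64(0.04)] [np.float64(-0.08), np.float64(0.06), np.float64(2.98)] n>=2.1
```

View pics/c.png

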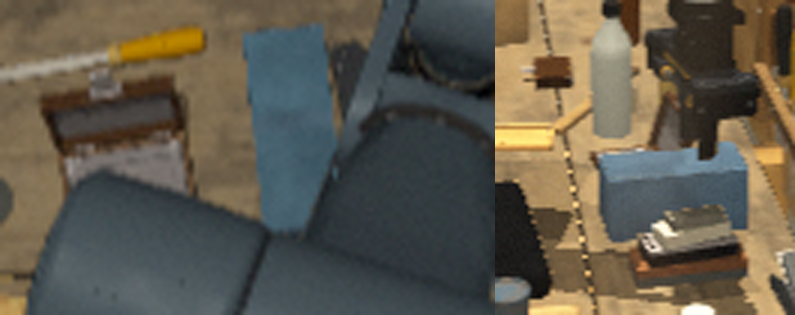

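The case is open, with the lid leaning back at (110,110). The gripper stands over the stack. Now I'll go down and take the slip stone.

Emit:
{"op": "send_rows", "data": {
  "commands": [
    [0,0,0.04,-0.08,0.06,1,0.6],
    [0,0,0.04,-0.08,0.06,2,0.6],
    [0,0,0.04,-0.08,0.06,2.4,0.6],
    [0,0,0.04,-0.08,0.06,2.7,0.6],
    [0,0,0.04,-0.08,0.06,2.98,0.6],
    [0,0,0.04,-0.08,0.06,2.98,0.6],
    [0,0,0.04,-0.08,0.06,2.98,0.5],
    [0,0,0.04,-0.08,0.06,2.98,0.42],
    [0,0,0.04,-0.08,0.06,2.98,0.38],
    [0,0,0.04,-0.08,0.06,2.98,0.3],
    [0,0,0.04,-0.08,0.06,2.98,0.3],
    [0,0,0.04,-0.08,0.06,2.98,0.3],
    [0,0,0.04,-0.08,0.06,2.98,0.3],
    [0,0,0.04,-0.08,0.06,2.98,0.3]
  ]
}}

```text
time_s: 7.63
position: [0.5874, -0.0866, 0.0739]
tcp_rot: [[-0.984, -0.18, 0.001], [-0.18, 0.984, -0.0], [-0.001, -0.0, -1.0]]
force: [-0.2, 0.0, 5.0]
opening: 0.336
grasp_force: 30.0
```

The slip is gripped (opening 29 mm, 30 N). I'll lift it and move aside so the open case comes into clear view.

Emit:
{"op": "send_rows", "data": {
  "commands": [
    [0,0,0,0,0,-0.3,0.3],
    [0,0,0,0,0,-0.8,0.3],
    [0,0,0,0,0,-1.5,0.3],
    [0,0,0,0,0,-2.5,0.3],
    [0,0,0,0,0,-3.5,0.3],
    [0,0,0,1,-3,-4,0.3],
    [0,0,0,3,-6,-4,0.3],
    [0,0,0,3,-6,-4,0.3],
    [0,0,0,3,-6,-4,0.3],
    [0,0,0,3,-6,-4,0.3],
    [0,0,0,3,-6,-4,0.3],
    [0,0,0,3,-6,-4,0.3],
    [0,0,0,3,-6,-4,0.3]
  ]
}}

```text
time_s: 8.72
position: [0.5304, -0.2793, 0.1929]
tcp_rot: [[-0.984, -0.18, -0.001], [-0.18, 0.984, 0.001], [0.001, 0.001, -1.0]]
force: [-1.0, 0.6, -0.2]
opening: 0.34
grasp_force: 30.0
```

Run:
```python
from h import *
for n in('top','side'):cap(n,'d')
a=load('d','top')['image'][155:205,195:245];b=load('d','side')['image'][170:220,255:315]
st=load('d','top')['image'][155:200,265:305]
cv2.imwrite('pics/d.png',np.hstack([cv2.resize(a,(400,400),interpolation=2),cv2.resize(st,(356,400),interpolation=2)]))
s=read_state();print(s['position'],s['opening'],s['grasp_force'],s['force'])
```

```text
[ 0.53094265 -0.27820224  0.19289302] 0.33331615999447634 30.00013679265976 [ 0.0822263  -0.15552992  0.57819601]
```

View pics/d.png

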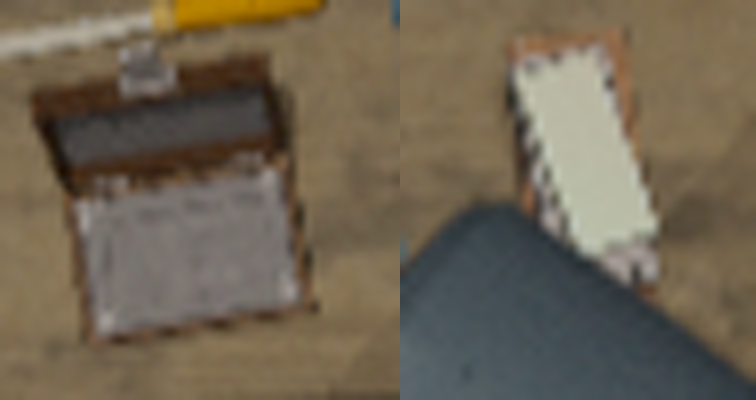

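The open case's lower half shows outer corners at about (92,342), (315,308), (290,160) and (70,195) in the crop. The lid is over at its stop, and the off-white fine stone is visible on the stack. Next I'll compute the case pose.

Run:
```python
from h import *
np.set_printoptions(precision=1,suppress=True)
t=load('d','top');f=lambda x,y:(195+(x+.5)/8-.5,155+(y+.5)/8-.5)
P=[onz(t,*f(*a),.010)[:2]*1000 for a in((92,342),(315,308),(290,162),(70,195))]
P=np.array(P);print(P,P.mean(0),[np.linalg.norm(P[i]-P[i-1]) for i in range(4)],[np.degrees(np.arctan2(*(P[a]-P[b])[::-1])) for a,b in((0,1),(3,2),(3,0),(2,1))])
g=lambda x,y:(265+(x-400+.5)/8.9-.5,155+(y+.5)/8.9-.5)
m=cv2.inRange(t['image'],(120,140,140),(255,255,255));r=np.zeros_like(m);r[155:190,275:296]=m[155:190,275:296];print('fine',rect(t,r,.065))
```

```text
[[489.7 252.3]
 [505.5 134. ]
 [584.3 146.5]
 [568.9 264. ]] [537.1 199.2] [np.float64(79.99881752597354), np.float64(119.3440687366979), np.float64(79.75010036051786), np.float64(118.47790900697268)] [np.float64(97.6078254800141), np.float64(97.47933362043327), np.float64(8.415167482420635), np.float64(9.040306892327292)]
fine [575.9 -81.9  47.3 110.6  14.4]
```

```bash
sed -i 's/^CC=.*/CC=np.array([537,199.3]);CY=np.radians(8.0)/' h.py
python3 - <<'E'
from h import *
plan([([500,-50,193],54,0),(case(-5,0,170),8,0),(case(-5,0,120),8,10)])
E
```

```text
at [ 530.9 -278.2  192.9] yaw 100.5 op 0.333 F [ 0.1 -0.2  0.6] t 8.8
[np.float64(0.01), np.float64(-0.01), np.float64(9.3)] [np.float64(-0.37), np.float64(7.67), np.float64(0.01)] n>=6.5
[np.float64(0.01), np.float64(-0.02), np.float64(18.5)] [np.float64(-2.93), np.float64(15.62), np.float64(0.78)] n>=12.9
[np.float64(-1.54), np.float64(-1.63), np.float64(18.44)] [np.float64(-2.93), np.float64(15.62), np.float64(2.45)] n>=13.0
```

Emit:
{"op": "send_rows", "data": {
  "commands": [
    [0,0,9.3,-0.4,7.7,0,0.3],
    [0,0,9.3,-0.4,7.7,0,0.3],
    [0,0,9.3,-0.4,7.7,0,0.3],
    [0,0,9.3,-0.4,7.7,0,0.3],
    [0,0,9.3,-0.4,7.7,0,0.3],
    [0,0,9.3,-0.4,7.7,0,0.3],
    [0,0,18.5,-2.93,15.6,0,0.3],
    [0,0,18.5,-2.93,15.6,0,0.3],
    [0,0,18.5,-2.93,15.6,0,0.3],
    [0,0,18.5,-2.93,15.6,0,0.3],
    [0,0,18.5,-2.93,15.6,0,0.3],
    [0,0,18.5,-2.93,15.6,0.4,0.3],
    [0,0,18.5,-2.93,15.6,0.78,0.3],
    [-1.54,-1.63,18.44,-2.93,15.6,1.2,0.3],
    [-1.54,-1.63,18.44,-2.93,15.6,1.2,0.3],
    [-1.54,-1.63,18.44,-2.93,15.6,1.2,0.3],
    [-1.54,-1.63,18.44,-2.93,15.6,1.2,0.3],
    [-1.54,-1.63,18.44,-2.93,15.6,1.2,0.3],
    [-1.54,-1.63,18.44,-2.93,15.6,1.2,0.3]
  ]
}}

```text
time_s: 10.4
position: [0.5347, 0.1966, 0.1582]
tcp_rot: [[-0.138, 0.975, 0.175], [0.99, 0.136, 0.023], [-0.001, 0.177, -0.984]]
force: [0.3, -0.3, -1.2]
opening: 0.339
grasp_force: 30.0
```

Run:
```python
from h import *
for n in('top','side'):cap(n,'e')
a=load('e','top')['image'][140:205,185:265];b=load('e','side')['image'][110:180,220:300]
cv2.imwrite('pics/e.png',np.hstack([cv2.resize(a,(400,325),interpolation=2),cv2.resize(b,(371,325),interpolation=2)]))
s=read_state();print(s['tcp_rot'])
plan([(case(-5,0,60),8,10),(case(-5,0,30),8,10),(case(-5,0,19),8,10)])
```

```text
[[-0.13766463  0.97496332  0.17462811]
 [ 0.99047819  0.13571917  0.02309249]
 [-0.00118605  0.17614436 -0.98436363]]
at [534.5 196.2 157.9] yaw 7.9 op 0.339 F [ 1.   0.  -0.8] t 10.5
[np.float64(0.03), np.float64(0.02), np.float64(-0.01)] [np.float64(0.09), np.float64(-0.64), np.float64(3.2)] n>=2.3
[np.float64(0.03), np.float64(0.02), np.float64(-0.01)] [np.float64(0.09), np.float64(-0.82), np.float64(4.18)] n>=3.1
[np.float64(0.03), np.float64(0.02), np.float64(-0.01)] [np.float64(0.09), np.float64(-0.88), np.float64(4.55)] n>=3.3
```

View pics/e.png

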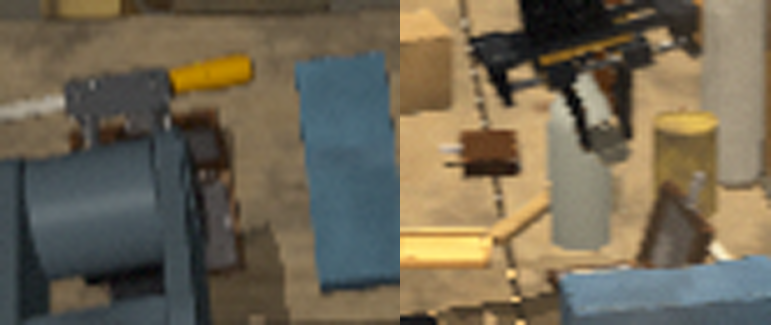

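In the side view the slip stone appears to droop at its near end in the grip, around (600,120). I'll check this against the expected outline.

Run:
```python
from h import *
R=np.array(read_state()['tcp_rot']);p=np.array([.5345,.1962,.1579])
Rd=Rt(100.4);pd=np.array([.5309,-.2782,.1929])
out=[]
for tag,R,p,w in(('e',R,p,(240,110,290,160)),('d',Rd,pd,None)):
    d=load(tag,'side');C=[proj(d,p+R@np.array([x,y,z])) for x in(-.035,.035) for y in(-.015,.015) for z in(-.005,.009)]
    c=np.mean(C,0).astype(int);u0,v0=c-[25,25];f=7.8
    i=cv2.resize(d['image'][v0:v0+50,u0:u0+50],(390,390),interpolation=2)
    for a in range(8):
        for b in range(a):
            if bin(a^b).count('1')==1: cv2.line(i,*[tuple(int(k) for k in (C[q]-[u0,v0]+.5)*f) for q in(a,b)],(0,255,0),1)
    out.append(i)
cv2.imwrite('pics/f.png',np.hstack(out))
```

```text
(no output)
```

View pics/f.png

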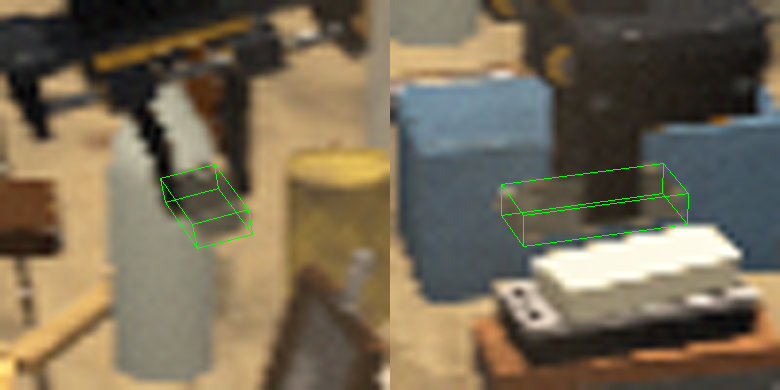

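The projected box matches the stone in both views. The stone sits level in the grip, and the grey shape I took for droop was the bottle behind it. Now I'll lower it.

Emit:
{"op": "send_rows", "data": {
  "commands": [
    [0,0,0,0.09,-0.2,1,0.3],
    [0,0,0,0.09,-0.4,2,0.3],
    [0,0,0,0.09,-0.55,2.7,0.3],
    [0,0,0,0.09,-0.64,3.2,0.3],
    [0,0,0,0.09,-0.74,3.7,0.3],
    [0,0,0,0.09,-0.82,4.1,0.3],
    [0,0,0,0.09,-0.84,4.3,0.3],
    [0,0,0,0.09,-0.86,4.4,0.3],
    [0,0,0,0.09,-0.87,4.45,0.3],
    [0,0,0,0.09,-0.87,4.45,0.3],
    [0,0,0,0.09,-0.87,4.45,0.3]
  ]
}}

```text
time_s: 11.42
position: [0.5308, 0.1986, 0.0219]
tcp_rot: [[-0.138, 0.975, 0.174], [0.99, 0.136, 0.023], [-0.001, 0.176, -0.984]]
force: [-0.6, -0.7, 0.1]
opening: 0.338
grasp_force: 30.0
```

Run:
```python
from h import *
plan([(case(-5,0,20),8,10),(case(-5,0,18.5),8,10),(case(-5,0,17.5),8,10)])
```

```text
at [530.8 198.6  21.9] yaw 7.9 op 0.338 F [-0.6 -0.7  0.1] t 11.4
[np.float64(0.02), np.float64(0.02), np.float64(-0.01)] [np.float64(0.0), np.float64(0.03), np.float64(0.07)] n>=0.1
[np.float64(0.02), np.float64(0.02), np.float64(-0.01)] [np.float64(0.0), np.float64(0.02), np.float64(0.12)] n>=0.1
[np.float64(0.02), np.float64(0.02), np.float64(-0.01)] [np.float64(0.0), np.float64(0.01), np.float64(0.15)] n>=0.1
```

Nothing has touched yet. I'll ease down until it makes contact.

Emit:
{"op": "send_rows", "data": {
  "commands": [
    [0,0,0,0,0,0.05,0.3],
    [0,0,0,0,0,0.1,0.3],
    [0,0,0,0,0,0.12,0.3],
    [0,0,0,0,0,0.12,0.3]
  ]
}}

```text
time_s: 11.75
position: [0.5312, 0.1987, 0.0183]
tcp_rot: [[-0.138, 0.975, 0.174], [0.99, 0.136, 0.023], [-0.001, 0.176, -0.984]]
force: [-0.2, -0.1, 2.7]
opening: 0.338
grasp_force: 30.0
```

Emit:
{"op": "send_rows", "data": {
  "commands": [
    [0,0,0,0,0,0,0.34],
    [0,0,0,0,0,0,0.345],
    [0,0,0,0,0,0,0.35],
    [0,0,0,0,0,0,0.36],
    [0,0,0,0,0,0,0.37],
    [0,0,0,0,0,0,0.39],
    [0,0,0,0,0,0,0.42],
    [0,0,0,0,0,0,0.46],
    [0,0,0,0,0,0,0.48],
    [0,0,0,0,0,0,0.48],
    [0,0,0,0,0.1,-0.5,0.48],
    [0,0,0,0,0.3,-1.5,0.48],
    [0,0,0,0,0.5,-3,0.48],
    [0,0,0,0,0.9,-5,0.48],
    [0,0,0,0,0.9,-5,0.48],
    [0,0,0,0,0.9,-5,0.48]
  ]
}}

```text
time_s: 13.08
position: [0.5352, 0.1997, 0.1762]
tcp_rot: [[-0.138, 0.973, 0.185], [0.99, 0.136, 0.025], [-0.001, 0.187, -0.982]]
force: [0.8, 0.4, 0.6]
opening: 0.483
grasp_force: 0.0
```

Run:
```python
from h import *
plan([([528,198,200],8,0),([420,-60,250],97,0)])
```

```text
at [535.2 199.7 176.2] yaw 8.0 op 0.483 F [0.8 0.4 0.6] t 13.1
[np.float64(2.16), np.float64(0.01), np.float64(-0.01)] [np.float64(-0.02), np.float64(-0.09), np.float64(-0.82)] n>=1.5
[np.float64(1.7), np.float64(1.68), np.float64(-17.75)] [np.float64(-8.04), np.float64(-4.45), np.float64(-3.34)] n>=12.5
```

Emit:
{"op": "send_rows", "data": {
  "commands": [
    [2.16,0,0,0,-0.1,-0.8,0.6],
    [1.9,0.8,-8,-4,-2,-2,0.6],
    [1.7,1.7,-17.75,-12,-2.6,-2.5,0.6],
    [1.7,1.7,-17.75,-12,-2.6,-2.5,0.6],
    [1.7,1.7,-17.75,-12,-2.6,-2.5,0.6],
    [1.7,1.7,-17.75,-12,-2.6,-2.5,0.6],
    [1.7,1.7,-17.75,-12,-2.6,-2.5,0.6],
    [1.7,1.7,-17.75,-12,-2.6,-2.5,0.6],
    [1.7,1.7,-17.75,-12,-2.6,-2.5,0.6],
    [1.7,1.7,-17.75,-12,-2.6,-2.5,0.6],
    [1.7,1.7,-17.75,-12,-2.6,-2.5,0.6],
    [1.7,1.7,-17.75,-12,-2.6,-2.5,0.6],
    [1.7,1.7,-17.75,-12,-2.6,-2.5,0.6],
    [1.7,1.7,-17.75,-12,-2.6,-2.5,0.6],
    [1.7,1.7,-17.75,-12,-2.6,-2.5,0.6],
    [1.7,1.7,-17.75,-12,-2.6,-2.5,0.6]
  ]
}}

```text
time_s: 14.42
position: [0.4912, -0.1699, 0.2296]
tcp_rot: [[-0.992, -0.122, -0.016], [-0.122, 0.992, -0.001], [0.016, 0.001, -1.0]]
force: [0.5, -0.4, -0.9]
opening: 0.603
grasp_force: 0.0
```

Run:
```python
from h import *
for n in('top','side'):cap(n,'g')
d=load('g','top');a=d['image'][155:205,195:245];b=d['image'][150:210,260:310]
i=cv2.resize(a,(400,400),interpolation=2)
for w,h,z,c in((.084,.122,.010,(0,255,0)),(.046,.086,.01,(0,0,255))):
    P=[proj(d,case(x*w*500,y*h*500,z*1000)/1000) for x,y in((-1,-1),(-1,1),(1,1),(1,-1))]
    cv2.polylines(i,[np.int32((np.array(P)-[195,155]+.5)*8)],True,c,1)
cv2.imwrite('pics/g.png',np.hstack([i,cv2.resize(b,(333,400),interpolation=2)]))
T=lid(1.9);print(T)
plan([(T+[0,0,60],98,0),(T+[0,0,0],98,0)])
```

```text
[624.41182819 211.5849313  108.32093467]
at [ 491.4 -169.7  229.9] yaw 96.9 op 0.601 F [-0.7 -0.   0.3] t 14.5
[np.float64(0.02), np.float64(-0.18), np.float64(-0.23)] [np.float64(-5.95), np.float64(12.09), np.float64(1.98)] n>=9.8
[np.float64(0.02), np.float64(-0.18), np.float64(-0.23)] [np.float64(-5.98), np.float64(12.08), np.float64(3.98)] n>=10.1
```

View pics/g.png

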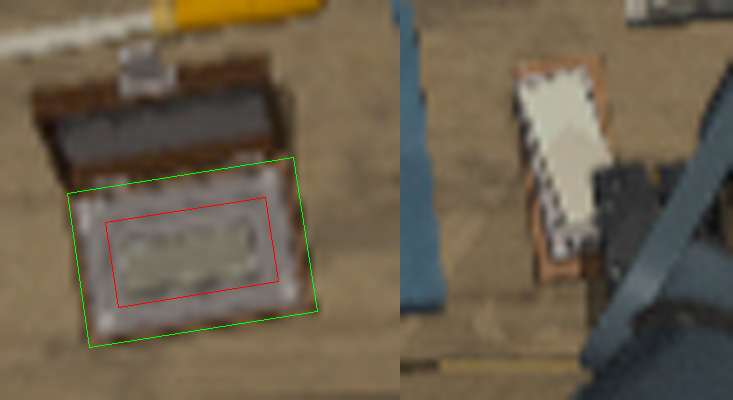

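The slip stone lies flat inside the pocket outline, with clearance on all sides in the crop. Next I'll pinch the tongue again and close the lid.

Emit:
{"op": "send_rows", "data": {
  "commands": [
    [0,-0.18,-0.23,-3,6,1,0.4],
    [0,-0.18,-0.23,-6.1,12.15,2,0.4],
    [0,-0.18,-0.23,-6.1,12.15,2,0.4],
    [0,-0.18,-0.23,-6.1,12.15,2,0.4],
    [0,-0.18,-0.23,-6.1,12.15,2,0.4],
    [0,-0.18,-0.23,-6.1,12.15,2,0.4],
    [0,-0.18,-0.23,-6.1,12.15,2,0.4],
    [0,-0.18,-0.23,-6.1,12.15,2,0.4],
    [0,-0.18,-0.23,-6.1,12.15,2,0.4],
    [0,-0.18,-0.23,-6.1,12.15,2,0.4],
    [0,-0.18,-0.23,-6.1,12.15,2,0.4],
    [0,-0.18,-0.23,-6.1,12.15,2,0.4],
    [0,-0.18,-0.23,-6.1,12.15,2,0.4],
    [0,-0.18,-0.23,-6.1,12.15,2,0.4],
    [0,-0.18,-0.23,-6.1,12.15,2,0.4]
  ]
}}

```text
time_s: 15.77
position: [0.6281, 0.2123, 0.1684]
tcp_rot: [[-0.99, -0.139, 0.001], [-0.139, 0.99, 0.0], [-0.001, 0.0, -1.0]]
force: [0.0, -0.4, -0.3]
opening: 0.399
grasp_force: 0.0
```

Run:
```python
from h import *
plan([([628,214,107],98,0)])
```

```text
at [628.1 212.3 168.4] yaw 98.0 op 0.399 F [ 0.  -0.4 -0.3] t 15.8
[np.float64(0.0), np.float64(0.01), np.float64(0.0)] [np.float64(0.0), np.float64(0.06), np.float64(2.05)] n>=1.5
```

Emit:
{"op": "send_rows", "data": {
  "commands": [
    [0,0,0,0,0.06,0.6,0.4],
    [0,0,0,0,0.06,1.2,0.4],
    [0,0,0,0,0.06,1.7,0.4],
    [0,0,0,0,0.06,2.05,0.4],
    [0,0,0,0,0.06,2.05,0.4],
    [0,0,0,0,0.06,2.05,0.3],
    [0,0,0,0,0.06,2.05,0],
    [0,0,0,0,0.06,2.05,0],
    [0,0,0,0,0.06,2.05,0],
    [0,0,0,0,0.06,2.05,0],
    [0,0,0,0,0.06,2.05,0]
  ]
}}

```text
time_s: 16.68
position: [0.6293, 0.2153, 0.1078]
tcp_rot: [[-0.99, -0.142, 0.004], [-0.142, 0.99, -0.0], [-0.004, -0.001, -1.0]]
force: [0.6, -3.1, 2.6]
opening: 0.191
grasp_force: 30.0
```

Run:
```python
from h import *
p=np.array(read_state()['position'])*1000;q=lid(1.9)
print(p-q)
plan([(lid(a)+(p-q)*(a/1.9)+(1-a/1.9)*np.array([0,0,-5]),98,0) for a in np.r_[np.arange(1.8,.05,-.1),0.05,0]])
```

```text
[ 4.91087901  3.75538234 -0.51866239]
at [629.3 215.3 107.8] yaw 98.1 op 0.191 F [ 0.6 -3.1  2.6] t 16.7
[np.float64(-0.01), np.float64(0.05), np.float64(0.03)] [np.float64(0.34), np.float64(0.0), np.float64(-0.13)] n>=0.3
[np.float64(-0.01), np.float64(0.05), np.float64(0.03)] [np.float64(0.7), np.float64(-0.01), np.float64(-0.23)] n>=0.5
[np.float64(-0.01), np.float64(0.05), np.float64(0.03)] [np.float64(1.06), np.float64(-0.01), np.float64(-0.29)] n>=0.8
[np.float64(-0.01), np.float64(0.05), np.float64(0.03)] [np.float64(1.43), np.float64(-0.02), np.float64(-0.32)] n>=1.1
[np.float64(-0.01), np.float64(0.05), np.float64(0.03)] [np.float64(1.81), np.float64(-0.02), np.float64(-0.31)] n>=1.3
[np.float64(-0.01), np.float64(0.05), np.float64(0.03)] [np.float64(2.18), np.float64(-0.03), np.float64(-0.26)] n>=1.6
[np.float64(-0.01), np.float64(0.05), np.float64(0.03)] [np.float64(2.54), np.float64(-0.03), np.float64(-0.18)] n>=1.8
[np.float64(-0.01), np.float64(0.05), np.float64(0.03)] [np.float64(2.89), np.float64(-0.04), np.float64(-0.06)] n>=2.1
[np.float64(-0.01), np.float64(0.05), 
[... 686 characters left out ...]
(-0.01), np.float64(0.05), np.float64(0.03)] [np.float64(4.85), np.float64(-0.07), np.float64(1.6)] n>=3.7
[np.float64(-0.01), np.float64(0.05), np.float64(0.03)] [np.float64(5.02), np.float64(-0.07), np.float64(1.94)] n>=3.9
[np.float64(-0.01), np.float64(0.05), np.float64(0.03)] [np.float64(5.16), np.float64(-0.08), np.float64(2.28)] n>=4.1
[np.float64(-0.01), np.float64(0.05), np.float64(0.03)] [np.float64(5.27), np.float64(-0.08), np.float64(2.64)] n>=4.2
[np.float64(-0.01), np.float64(0.05), np.float64(0.03)] [np.float64(5.31), np.float64(-0.08), np.float64(2.82)] n>=4.3
[np.float64(-0.01), np.float64(0.05), np.float64(0.03)] [np.float64(5.34), np.float64(-0.09), np.float64(3.0)] n>=4.4
```

Emit:
{"op": "send_rows", "data": {
  "commands": [
    [0,0,0,0.34,0,-0.13,0],
    [0,0,0,0.7,0,-0.23,0],
    [0,0,0,1.06,0,-0.29,0],
    [0,0,0,1.43,-0.02,-0.32,0],
    [0,0,0,1.81,-0.02,-0.31,0],
    [0,0,0,2.18,-0.03,-0.26,0],
    [0,0,0,2.54,-0.03,-0.18,0],
    [0,0,0,2.89,-0.04,-0.06,0],
    [0,0,0,3.24,-0.04,0.09,0],
    [0,0,0,3.56,-0.04,0.27,0],
    [0,0,0,3.87,-0.05,0.49,0],
    [0,0,0,4.15,-0.05,0.73,0],
    [0,0,0,4.42,-0.06,1.0,0],
    [0,0,0,4.65,-0.06,1.29,0],
    [0,0,0,4.85,-0.07,1.6,0],
    [0,0,0,5.02,-0.07,1.94,0],
    [0,0,0,5.16,-0.08,2.28,0],
    [0,0,0,5.27,-0.08,2.64,0],
    [0,0,0,5.31,-0.08,2.85,0],
    [0,0,0,5.34,-0.09,3.0,0]
  ]
}}

```text
time_s: 18.35
position: [0.4733, 0.1922, 0.0187]
tcp_rot: [[-0.99, -0.14, 0.009], [-0.14, 0.99, 0.003], [-0.009, 0.002, -1.0]]
force: [-1.1, 5.6, 42.3]
opening: 0.2
grasp_force: 30.0
```

Emit:
{"op": "send_rows", "data": {
  "commands": [
    [0,0,0,0,0,0.1,0],
    [0,0,0,0,0,0.15,0],
    [0,0,0,0,0,0.15,0]
  ]
}}

```text
time_s: 18.6
position: [0.4734, 0.1922, 0.0166]
tcp_rot: [[-0.99, -0.141, 0.01], [-0.141, 0.99, 0.003], [-0.011, 0.002, -1.0]]
force: [-1.5, 4.8, 34.5]
opening: 0.198
grasp_force: 30.0
```

Emit:
{"op": "send_rows", "data": {
  "commands": [
    [0,0,0,0,0,0,0.4],
    [0,0,0,0,0,0,0.4],
    [0,0,0,0,0,0,0.4],
    [0,0,0,0,0,0,0.4],
    [0,0,0,0,0,-1,0.4],
    [0,0,0,-0.5,0,-2,0],
    [0,0,0,-1,0,-2,0],
    [0,0,0,-1,0,-2,0],
    [0,0,0,-1,0,-2,0],
    [0,0,0,-1,0,-2,0],
    [0,0,0,-1,0,-2,0]
  ]
}}

```text
time_s: 19.52
position: [0.4973, 0.1943, 0.0706]
tcp_rot: [[-0.99, -0.141, -0.003], [-0.141, 0.99, -0.0], [0.003, 0.0, -1.0]]
force: [-0.5, -0.8, 0.0]
opening: 0.049
grasp_force: 0.0
```

Emit:
{"op": "send_rows", "data": {
  "commands": [
    [0,0,0,-0.25,0,0.5,0],
    [0,0,0,-0.25,0,1,0],
    [0,0,0,-0.25,0,1.3,0],
    [0,0,0,-0.25,0,1.4,0],
    [0,0,0,-0.25,0,1.45,0],
    [0,0,0,-0.25,0,1.5,0],
    [0,0,0,-0.25,0,1.5,0]
  ]
}}

```text
time_s: 20.1
position: [0.5047, 0.1953, 0.0282]
tcp_rot: [[-0.99, -0.142, -0.003], [-0.142, 0.99, -0.001], [0.003, -0.0, -1.0]]
force: [-4.5, -1.3, 12.7]
opening: 0.003
grasp_force: 6.4
```

The press met the lid at z = 28.2 mm with 13 N, so the case is fully shut. Next, the blue box stands too close for the gripper's body at low heights, so I'll push the remaining stack away from it. First I'll measure the coarse stone.

Run:
```python
from h import *
np.set_printoptions(precision=1,suppress=True)
t=load('a','top');top=lambda x,y:(270+(x+.5)/13-.5,155+(y+.5)/13-.5)
P=np.array([onz(t,*top(*a),.025)[:2]*1000 for a in((100,58),(265,42),(310,468),(145,485))]);print('coarse FL FR NR NL',P,P.mean(0))
g=lambda x,y:(265+(x-400+.5)/8.9-.5,155+(y+.5)/8.9-.5)
t=load('d','top')
print('fine',*[onz(t,*g(*a),.065)[:2]*1000 for a in((520,75),(600,48),(660,222),(590,255))])
b=load('a','top');hs=cv2.cvtColor(b['image'],cv2.COLOR_BGR2HSV);m=cv2.inRange(hs,(95,60,40),(115,255,255));r=np.zeros_like(m);r[145:202,240:270]=m[145:202,240:270];print('blue',rect(b,r,.106))
c=P.mean(0);L=np.degrees(np.arctan2(*(P[0]+P[1]-P[2]-P[3])[::-1]));print('L',L)
n=np.array([-np.sin(np.radians(L)),np.cos(np.radians(L))])
print('push start',c+n*45)
for o in (45,12): print(c+n*o)
plan([(np.r_[505,195,150],8,0),(np.r_[c+n*46,130],L,0),(np.r_[c+n*46,9],L,0)])
```

```text
coarse FL FR NR NL [[ 645.5  -52.2]
 [ 649.7 -106. ]
 [ 509.2 -116.3]
 [ 504.7  -63.1]] [577.3 -84.4]
fine [619.5 -53.2] [631.5 -90.5] [ 549.2 -115.7] [534.5 -83.1]
blue [568.   42.3  71.6 185.7   5.7]
L 4.316396961445996
push start [573.9 -39.5]
[573.9 -39.5]
[576.4 -72.4]
at [504.7 195.3  28.2] yaw 98.2 op 0.003 F [-4.5 -1.3 12.7] t 20.1
[np.float64(-0.03), np.float64(-0.03), np.float64(18.03)] [np.float64(0.0), np.float64(-0.01), np.float64(-4.06)] n>=12.6
[np.float64(-0.03), np.float64(-0.03), np.float64(18.77)] [np.float64(-1.16), np.float64(-8.04), np.float64(-3.39)] n>=13.1
[np.float64(-0.03), np.float64(-0.03), np.float64(18.77)] [np.float64(-1.18), np.float64(-8.04), np.float64(0.64)] n>=13.1
```

Emit:
{"op": "send_rows", "data": {
  "commands": [
    [0,0,4,0,0,-1.4,0],
    [0,0,8,0,0,-2.8,0],
    [0,0,12,0,-1,-4,0],
    [0,0,18.77,-1.16,-8.04,-4,0],
    [0,0,18.77,-1.16,-8.04,-4,0],
    [0,0,18.77,-1.16,-8.04,-4,0],
    [0,0,18.77,-1.16,-8.04,-4,0],
    [0,0,18.77,-1.16,-8.04,-4,0],
    [0,0,18.77,-1.16,-8.04,-4,0],
    [0,0,18.77,-1.16,-8.04,-4,0],
    [0,0,18.77,-1.16,-8.04,-4,0],
    [0,0,18.77,-1.16,-8.04,-4,0],
    [0,0,18.77,-1.16,-8.04,-4,0],
    [0,0,18.77,-1.16,-8.04,-4,0],
    [0,0,18.77,-1.16,-8.04,-4,0],
    [0,0,18.77,-1.16,-8.04,-4,0]
  ]
}}

```text
time_s: 21.43
position: [0.5751, -0.038, 0.1468]
tcp_rot: [[-0.077, 0.997, 0.001], [0.997, 0.077, 0.001], [0.001, 0.001, -1.0]]
force: [-0.8, -0.2, -0.4]
opening: 0.006
grasp_force: 0.0
```

Run:
```python
from h import *
c=np.array([577.3,-84.4]);L=4.3;n=np.array([-np.sin(np.radians(L)),np.cos(np.radians(L))])
plan([(np.r_[c+n*o,z],L,0) for o,z in((46,60),(46,10),(40,10),(10,10),(18,10),(18,120))])
```

```text
at [575.1 -38.  146.8] yaw 4.4 op 0.006 F [-0.8 -0.2 -0.4] t 21.4
[np.float64(0.01), np.float64(-0.01), np.float64(0.03)] [np.float64(-0.02), np.float64(-0.05), np.float64(2.89)] n>=2.1
[np.float64(0.01), np.float64(-0.01), np.float64(0.03)] [np.float64(-0.02), np.float64(-0.05), np.float64(4.56)] n>=3.3
[np.float64(0.01), np.float64(-0.01), np.float64(0.03)] [np.float64(-0.22), np.float64(-0.05), np.float64(4.56)] n>=3.3
[np.float64(0.01), np.float64(-0.01), np.float64(0.03)] [np.float64(-1.22), np.float64(-0.05), np.float64(4.56)] n>=3.4
[np.float64(0.01), np.float64(-0.01), np.float64(0.03)] [np.float64(-0.95), np.float64(-0.05), np.float64(4.56)] n>=3.4
[np.float64(0.01), np.float64(-0.01), np.float64(0.03)] [np.float64(-0.95), np.float64(-0.05), np.float64(0.89)] n>=0.9
```

Emit:
{"op": "send_rows", "data": {
  "commands": [
    [0,0,0,0,-0.05,1.3,0],
    [0,0,0,0,-0.05,2.5,0],
    [0,0,0,0,-0.05,3.5,0],
    [0,0,0,0,-0.05,4.2,0],
    [0,0,0,0,-0.05,4.56,0],
    [0,0,0,0,-0.05,4.56,0],
    [0,0,0,-0.22,-0.05,4.56,0],
    [0,0,0,-0.3,-0.05,4.56,0],
    [0,0,0,-0.38,-0.05,4.56,0],
    [0,0,0,-0.46,-0.05,4.56,0],
    [0,0,0,-0.54,-0.05,4.56,0],
    [0,0,0,-0.62,-0.05,4.56,0],
    [0,0,0,-0.7,-0.05,4.56,0],
    [0,0,0,-0.78,-0.05,4.56,0],
    [0,0,0,-0.86,-0.05,4.56,0],
    [0,0,0,-0.94,-0.05,4.56,0],
    [0,0,0,-1.02,-0.05,4.56,0],
    [0,0,0,-1.1,-0.05,4.56,0],
    [0,0,0,-1.16,-0.05,4.56,0],
    [0,0,0,-1.22,-0.05,4.56,0]
  ]
}}

```text
time_s: 23.1
position: [0.5771, -0.0741, 0.0113]
tcp_rot: [[-0.074, 0.997, 0.002], [0.997, 0.074, 0.001], [0.001, 0.002, -1.0]]
force: [-0.2, 5.3, 2.1]
opening: 0.006
grasp_force: 3.0
```

Emit:
{"op": "send_rows", "data": {
  "commands": [
    [0,0,0,0.1,0,0,0],
    [0,0,0,0.3,0,0,0],
    [0,0,0,0.3,0,-1,0.3],
    [0,0,0,0.3,0,-2,0.6],
    [0,0,0,0.3,0,-3.5,0.7],
    [0,0,-18,1,0,-5,0.7],
    [0,0,-18,5,-3,-6,0.7],
    [0,0,-18,10,-3,-6,0.7],
    [0,0,-18,10,-3,-6,0.7],
    [0,0,-18,10,-3,-6,0.7],
    [0,0,-18,10,-3,-6,0.7],
    [0,0,-18,10,-3,-6,0.7],
    [0,0,-18,10,-3,-6,0.7],
    [0,0,-18,10,-3,-6,0.7],
    [0,0,-18,10,-3,-6,0.7],
    [0,0,-18,10,-3,-6,0.7],
    [0,0,-18,10,-3,-6,0.7],
    [0,0,-18,10,-3,-6,0.7]
  ]
}}

```text
time_s: 24.6
position: [0.465, 0.2178, 0.1908]
tcp_rot: [[-0.997, -0.081, 0.004], [-0.081, 0.997, -0.0], [-0.004, -0.0, -1.0]]
force: [-0.5, 0.1, -0.9]
opening: 0.697
grasp_force: 0.0
```

Run:
```python
from h import *
for n in('top','side'):cap(n,'k')
a=load('k','top')['image'][155:200,270:310];b=load('k','side')['image'][180:225,255:310]
cv2.imwrite('pics/k.png',np.hstack([cv2.resize(a,(400,450),interpolation=2),cv2.resize(b,(400,450),interpolation=2) if 0 else cv2.resize(b,(400,327),interpolation=2)[:, :] if 0 else cv2.copyMakeBorder(cv2.resize(b,(400,327),interpolation=2),0,123,0,0,0)]))
s=read_state();print(s['position'])
```

```text
[0.4649692  0.21765313 0.19065902]
```

View pics/k.png

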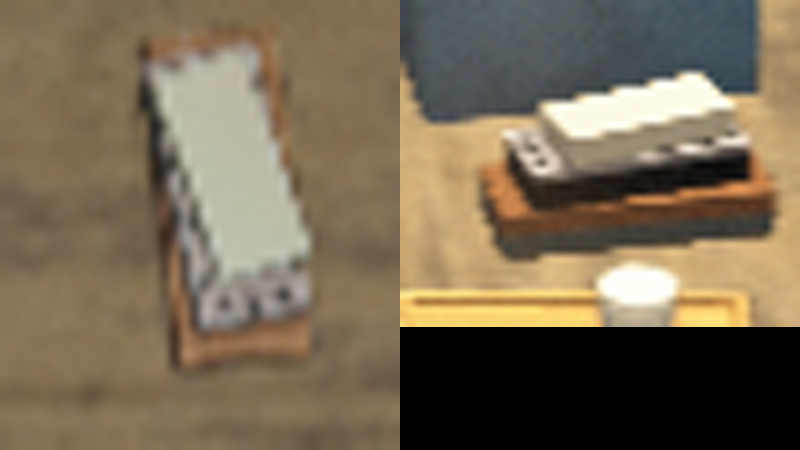

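The stack has moved about 28 mm away from the blue box and is still in order. In the top crop the fine stone's corners are (165,70), (245,48), (305,240) and (220,275), and I read the others the same way. Next I'll triangulate them.

Run:
```python
from h import *
np.set_printoptions(precision=1,suppress=True)
t=load('k','top');s=load('k','side')
ft=lambda x,y:(270+(x+.5)/10-.5,155+(y+.5)/10-.5);fs=lambda x,y:(255+(x-400+.5)/7.27-.5,180+(y+.5)/7.27-.5)
for a,b in(((220,275),(540,103)),((165,70),(690,75)),((245,48),(738,108)),((305,240),(575,137))):
    p,e=tri(t,ft(*a),s,fs(*b));print('fine',p*1000,e*1000)
p,e=tri(t,ft(312,355),s,fs(500,195));print('coarse',p*1000,e*1000)
p,e=tri(t,ft(310,305),s,fs(535,178));print('diam',p*1000,e*1000)
def q(n,pts,z,f=ft,d=t):
    P=np.array([onz(d,*f(*a),z)[:2]*1000 for a in pts]);v=P[0]+P[1]-P[2]-P[3];w=P[0]+P[3]-P[1]-P[2]
    print(n,'c',P.mean(0),'L %.1f'%np.degrees(np.arctan2(v[1],v[0])),'len %.0f wid %.0f'%(np.linalg.norm(v)/2,np.linalg.norm(w)/2))
q('fine top',[(165,70),(245,48),(305,240),(220,275)],.065)
q('diam',[(145,70),(265,52),(310,305),(200,330)],.047)
q('coarse',[(143,40),(275,30),(312,355),(178,368)],.025)
q('fine side',[(690,75),(738,108),(575,137),(540,103)],.065,fs,s)
i=t['image'];hs=cv2.cvtColor(i,cv2.COLOR_BGR2HSV)
m=cv2.inRange(i,(125,150,145),(255,255,255));r=np.zeros_like(m);r[155:190,280:303]=m[155:190,280:303];r=cv2.morphologyEx(r,cv2.MORPH_OPEN,np.ones((3,3)));print('mask',rect(t,r,.065),cv2.countNonZero(r))
i=s['image'];m=cv2.inRange(i,(150,170,170),(255,255,255));r=np.zeros_like(m);r[185:203,268:305]=m[185:203,268:305];r=cv2.morphologyEx(r,cv2.MORPH_OPEN,np.ones((2,2)));print('mask side',rect(s,r,.065),cv2.countNonZero(r))
```

```text
fine [ 537.4 -106.1   66.6] 2.189861312117485
fine [619.7 -85.7  68.2] 8.675453886561519
fine [ 633.6 -119.5   65. ] 0.2951125363522326
fine [ 550.7 -141.4   65.4] 3.643697014023637
coarse [ 510.2 -145.9   37.3] 2.587593502331088
diam [ 528.8 -144.9   45.4] 0.19603745099296718
fine top c [ 587.4 -113.4] L 14.2 len 86 wid 36
diam c [ 578.  -113.1] L 9.1 len 110 wid 49
coarse c [ 578.4 -113.7] L 4.4 len 140 wid 56
fine side c [ 583.9 -111.2] L 15.0 len 85 wid 41
mask [ 584.3 -112.4   39.2   92.    16.3] 207
mask side [ 587.2 -119.8   39.5   87.3   17.2] 145
```

Run:
```python
from h import *
plan([([585.5,-113,135],105,0),([585.5,-113,58],105,0)])
```

```text
at [465.  217.7 190.7] yaw 94.3 op 0.696 F [ 0.  -0.4  0.3] t 24.7
[np.float64(0.0), np.float64(0.04), np.float64(-2.14)] [np.float64(-3.17), np.float64(-11.29), np.float64(1.87)] n>=8.5
[np.float64(0.0), np.float64(0.04), np.float64(-2.14)] [np.float64(-3.17), np.float64(-11.29), np.float64(4.43)] n>=9.0
```

Emit:
{"op": "send_rows", "data": {
  "commands": [
    [0,0,-2.14,-3.17,-11.29,0.5,0.7],
    [0,0,-2.14,-3.17,-11.29,0.5,0.7],
    [0,0,-2.14,-3.17,-11.29,0.5,0.7],
    [0,0,-2.14,-3.17,-11.29,0.5,0.7],
    [0,0,-2.14,-3.17,-11.29,0.5,0.7],
    [0,0,-2.14,-3.17,-11.29,0.5,0.7],
    [0,0,-2.14,-3.17,-11.29,0.5,0.7],
    [0,0,-2.14,-3.17,-11.29,0.5,0.7],
    [0,0,-2.14,-3.17,-11.29,0.5,0.7],
    [0,0,-2.14,-3.17,-11.29,0.5,0.7],
    [0,0,-2.14,-3.17,-11.29,1.2,0.7],
    [0,0,-2.14,-3.17,-11.29,1.87,0.7],
    [0,0,-2.14,-3.17,-11.29,1.87,0.7],
    [0,0,-2.14,-3.17,-11.29,1.87,0.7]
  ]
}}

```text
time_s: 25.87
position: [0.5837, -0.1121, 0.1334]
tcp_rot: [[-0.966, -0.258, -0.001], [-0.258, 0.966, 0.002], [0.001, 0.002, -1.0]]
force: [-0.1, -0.5, 0.1]
opening: 0.701
grasp_force: 0.0
```

Run:
```python
from h import *
plan([([585.5,-113,58],105,0)])
```

```text
at [ 583.7 -112.1  133.4] yaw 104.9 op 0.701 F [-0.1 -0.5  0.1] t 25.9
[np.float64(0.02), np.float64(-0.01), np.float64(-0.01)] [np.float64(-0.05), np.float64(-0.05), np.float64(2.51)] n>=1.8
```

Emit:
{"op": "send_rows", "data": {
  "commands": [
    [0,0,0,-0.05,-0.05,0.8,0.7],
    [0,0,0,-0.05,-0.05,1.5,0.7],
    [0,0,0,-0.05,-0.05,2.1,0.7],
    [0,0,0,-0.05,-0.05,2.4,0.7],
    [0,0,0,-0.05,-0.05,2.5,0.7],
    [0,0,0,-0.05,-0.05,2.5,0.6],
    [0,0,0,-0.05,-0.05,2.5,0.52],
    [0,0,0,-0.05,-0.05,2.5,0.48],
    [0,0,0,-0.05,-0.05,2.5,0.4],
    [0,0,0,-0.05,-0.05,2.5,0.4],
    [0,0,0,-0.05,-0.05,2.5,0.4],
    [0,0,0,-0.05,-0.05,2.5,0.4],
    [0,0,0,-0.05,-0.05,2.5,0.4]
  ]
}}

```text
time_s: 26.95
position: [0.5874, -0.114, 0.0602]
tcp_rot: [[-0.966, -0.258, 0.003], [-0.258, 0.966, 0.0], [-0.003, -0.001, -1.0]]
force: [-0.6, 1.1, 7.2]
opening: 0.453
grasp_force: 29.9
```

Run:
```python
from h import *
p=np.array(read_state()['position'])*1000
plan([(p+[0,0,70],105,0),([574,-375,128],100.8,0),([574,-375,40],100.8,0)])
```

```text
at [ 587.4 -114.    60.2] yaw 105.0 op 0.453 F [-0.6  1.1  7.2] t 26.9
[np.float64(-0.01), np.float64(0.03), np.float64(0.0)] [np.float64(-0.01), np.float64(0.0), np.float64(-2.33)] n>=1.7
[np.float64(-0.01), np.float64(0.03), np.float64(0.84)] [np.float64(2.67), np.float64(-8.29), np.float64(-2.27)] n>=6.5
[np.float64(-0.01), np.float64(0.03), np.float64(0.84)] [np.float64(2.68), np.float64(-8.29), np.float64(0.67)] n>=6.3
```

Emit:
{"op": "send_rows", "data": {
  "commands": [
    [0,0,0,0,0,-0.3,0.4],
    [0,0,0,0,0,-0.8,0.4],
    [0,0,0,0,0,-1.6,0.4],
    [0,0,0,0,0,-2.3,0.4],
    [0,0,0.84,2.65,-8.29,-2.3,0.4],
    [0,0,0.84,2.65,-8.29,-2.3,0.4],
    [0,0,0.84,2.65,-8.29,-2.3,0.4],
    [0,0,0.84,2.65,-8.29,-2.3,0.4],
    [0,0,0.84,2.65,-8.29,-2.3,0.4],
    [0,0,0.84,2.65,-8.29,-2.3,0.4],
    [0,0,0.84,2.65,-8.29,-2.3,0.4],
    [0,0,0.84,2.65,-8.29,-2.3,0.4],
    [0,0,0.84,2.65,-8.29,-1.3,0.4],
    [0,0,0.84,2.65,-8.29,-0.3,0.4],
    [0,0,0.84,2.65,-8.29,0.3,0.4],
    [0,0,0.84,2.65,-8.29,0.6,0.4],
    [0,0,0.84,2.65,-8.29,0.67,0.4],
    [0,0,0.84,2.65,-8.29,0.67,0.4],
    [0,0,0.84,2.65,-8.29,0.67,0.4]
  ]
}}

```text
time_s: 28.53
position: [0.5753, -0.3749, 0.0401]
tcp_rot: [[-0.982, -0.188, 0.003], [-0.188, 0.982, -0.001], [-0.003, -0.002, -1.0]]
force: [0.6, -0.5, -1.5]
opening: 0.449
grasp_force: 29.9
```

Run:
```python
from h import *
np.set_printoptions(precision=1,suppress=True)
plan([([575,-375,24],100.8,0),([575,-375,18],100.8,0),([575,-375,17],100.8,0)])
# check tray B vs. side view using mask
for n in('top','side'): cap(n,'m')
t=load('a','top');i=t['image'];f=lambda x,y:(170+(x+.5)/4-.5,140+(y+.5)/4-.5)
print([onz(t,*f(*a),.009)[:2]*1000 for a in((695,95),(757,80),(778,188),(715,199))])
```

```text
at [ 575.3 -374.9   40.1] yaw 100.8 op 0.449 F [ 0.6 -0.5 -1.5] t 28.5
[np.float64(-0.02), np.float64(0.03), np.float64(0.0)] [np.float64(0.01), np.float64(0.0), np.float64(0.54)] n>=0.4
[np.float64(-0.02), np.float64(0.03), np.float64(0.0)] [np.float64(0.01), np.float64(0.0), np.float64(0.74)] n>=0.5
[np.float64(-0.02), np.float64(0.03), np.float64(0.0)] [np.float64(0.01), np.float64(0.0), np.float64(0.77)] n>=0.6
[array([ 624.2, -334.4]), array([ 639.1, -401.3]), array([ 522.2, -417.1]), array([ 511.8, -350.1])]
```

Emit:
{"op": "send_rows", "data": {
  "commands": [
    [0,0,0,0,0,0.25,0.4],
    [0,0,0,0,0,0.45,0.4],
    [0,0,0,0,0,0.58,0.4],
    [0,0,0,0,0,0.66,0.4],
    [0,0,0,0,0,0.7,0.4],
    [0,0,0,0,0,0.74,0.4],
    [0,0,0,0,0,0.74,0.4]
  ]
}}

```text
time_s: 29.22
position: [0.5739, -0.3746, 0.0172]
tcp_rot: [[-0.982, -0.187, 0.001], [-0.187, 0.982, 0.001], [-0.001, 0.001, -1.0]]
force: [-1.0, 1.6, 2.6]
opening: 0.456
grasp_force: 29.9
```

Emit:
{"op": "send_rows", "data": {
  "commands": [
    [0,0,0,0,0,0,0.48],
    [0,0,0,0,0,0,0.55],
    [0,0,0,0,0,0,0.58],
    [0,0,0,0,0,0,0.58],
    [0,0,0,0,0,-0.5,0.58],
    [0,0,0,0,0,-1.5,0.58],
    [0,0,0,0,0,-3,0.8],
    [0,0,0,0,0,-4.5,0.8],
    [0,0,0,0,0,-4.5,0.8],
    [0,0,0,0,0,-4.5,0.8]
  ]
}}

```text
time_s: 30.05
position: [0.5767, -0.3771, 0.1577]
tcp_rot: [[-0.982, -0.187, 0.01], [-0.187, 0.982, -0.007], [-0.008, -0.009, -1.0]]
force: [0.4, -1.3, 0.5]
opening: 0.762
grasp_force: 0.0
```

Run:
```python
from h import *
np.set_printoptions(precision=1,suppress=True)
for n in('top','side'):cap(n,'n')
o=load('k','top')['image'].astype(int);t=load('n','top');s=load('n','side');i=t['image']
hs=cv2.cvtColor(i,cv2.COLOR_BGR2HSV)
# background model: bench / coarse colours -> diamond = low saturation pixels
sub=hs[155:195,280:306,1];print(np.array2string(sub,max_line_width=200))
```

```text
[[ 91  86  91 ...  92  99  97]
 [ 90  92  93 ...  92  97 101]
 [ 91  91  92 ...  92  89  96]
 ...
 [ 56  54  50 ...  50  47  49]
 [ 59  53  65 ...  46  52  55]
 [ 52  55  53 ...  48  41  54]]
```

Run:
```python
from h import *
np.set_printoptions(precision=1,suppress=True)
t=load('n','top');i=t['image'];hs=cv2.cvtColor(i,cv2.COLOR_BGR2HSV)
h,sa,v=[hs[155:200,280:308,k].astype(int) for k in range(3)]
for y in range(0,45): print(155+y,''.join('A' if 95<=H<=125 and S>45 else 'C' if (H<=13 and S>105 and V>90) else 'd' if S<72 else '.' for H,S,V in zip(h[y],sa[y],v[y])))
```

```text
155 ............................
156 ............................
157 ............................
158 ..........................dd
159 .........C...dd..........ddA
160 .....C..ddddddddC.......dAAA
161 ....dddddddddddd.......ddAAA
162 ....dddddddddddd......dAAAdA
163 ....dddddddddddd.....ddAdAAA
164 ....dddddddddddddC..dAAdAAAd
165 ....ddddddddddddd..ddAAdAAAA
166 .....dddddddddddd.dAdAAAAAAA
167 .....dddddddddddddAAdAdAAAAA
168 .....ddddddddddddAAAAAdAAAAd
169 .....dddddddddddAdAAddAddAAd
170 .....dddddddddddAAAAddddAAAA
171 ......dddddddddAAAdddddAdAAA
172 ......ddddddddAdAAddddddddAA
173 ......dddddddAAAAddddddddddA
174 .......dddddAdAAdddddddddddd
175 ......CddddAAdAAdddddddddddd
176 ......CdddAAAAAddddddddddddd
177 .......ddAAAAdAddddddddddddd
178 .......dAAAAAdAddddddddddddd
179 ......dAdAAAAAAAdddddddddddd
180 ......dAAAAAAAdAAddAAddddddd
181 .....ddAAAAAAAdAAddddAdddddd
182 .....dAAAAAAAAddAAddAddddddd
183 ....dAAAdAddAAAAdAdAdddddddd
184 ...dAAAAAAAAAdAAAAdddddddddd
185 ...AAAdAAAAAAAAAAAAAdddddddd
186 ..dAAAAAAAAAAAAAAAAAAAdddddd
187 ..AAAAAAAAAAAAAAAAAAAAdAdddd
188 .dAAAAAAAdAAAAAAAAAAAdAAAddd
189 .dAAAAAAAAAAdAAdAAAAAAAAAAdd
190 dAAAAAAAAAAAAAAAAAAAAAAddAAA
191 AAAAAAAAAAAAAAAAAAAAAdAAAAAd
192 AAAAAAAAAAAAAdAAAAAAAAAAAAdd
193 AAAAAAAAAAAdAdAAdAAAAAdAAAAA
194 AAAAAAAAAAAAAdAAAdAAAdAAdAAA
195 AAAAAdAAAAdAAAdAAAdAAdAAAAAA
196 AAAAAAAAAAAAAAdAAAAAddAAAdAA
197 AAAAAAdAAAAAAdAAdAAAdAdAAAAA
198 AAAAAAAAAAAAAAAAAAAAAAAdAAAA
199 AAAdAAAAdAAdAAAAAAAdAAAdAdAA
```

Emit:
{"op": "send_rows", "data": {
  "commands": [
    [0,0,0,0,8,-1,0.8],
    [0,0,0.8,-0.4,19.5,-1,0.8],
    [0,0,0.8,-0.4,19.5,-1,0.8],
    [0,0,0.8,-0.4,19.5,-1,0.8],
    [0,0,0.8,-0.4,19.5,-1,0.8],
    [0,0,0.8,-0.4,19.5,-1,0.8],
    [0,0,0.8,-0.4,19.5,-1,0.8],
    [0,0,0.8,-0.4,19.5,-1,0.8],
    [0,0,0.8,-0.4,19.5,-1,0.8],
    [0,0,0.8,-0.4,19.5,-1,0.8],
    [0,0,0.8,-0.4,19.5,-1,0.8],
    [0,0,0.8,-0.4,19.5,-1,0.8],
    [0,0,0.8,-0.4,19.5,-1,0.8],
    [0,0,0.8,-0.4,19.5,-1,0.8],
    [0,0,0.8,-0.4,19.5,-1,0.8],
    [0,0,0.8,-0.4,19.5,-1,0.8],
    [0,0,0.8,-0.4,19.5,-1,0.8]
  ]
}}

```text
time_s: 31.57
position: [0.4752, 0.2018, 0.1802]
tcp_rot: [[-0.993, -0.119, -0.002], [-0.119, 0.993, -0.001], [0.002, -0.001, -1.0]]
force: [1.1, -0.4, -0.3]
opening: 0.799
grasp_force: 0.0
```

Run:
```python
from h import *
np.set_printoptions(precision=1,suppress=True)
for n in('top','side'):cap(n,'p')
t=load('p','top');i=t['image'];hs=cv2.cvtColor(i,cv2.COLOR_BGR2HSV)
h,sa,v=[hs[155:200,280:308,k].astype(int) for k in range(3)]
for y in range(0,45): print(155+y,''.join('C' if (H<=13 and S>105 and V>90) else 'd' if S<72 else 'k' if V<60 else '.' for H,S,V in zip(h[y],sa[y],v[y])))
m=((hs[...,1]<72)).astype(np.uint8)*255;r=np.zeros_like(m);r[156:192,281:304]=m[156:192,281:304];r=cv2.morphologyEx(r,cv2.MORPH_OPEN,np.ones((3,3)))
print('diam',rect(t,r,.047));cv2.imwrite('pics/md.png',r)
# fine stone in tray B
m=cv2.inRange(i,(115,140,140),(255,255,255));r=np.zeros_like(m);r[158:192,340:368]=m[158:192,340:368];r=cv2.inRange(hs,(0,0,110),(180,75,255))&r;r=cv2.morphologyEx(r,cv2.MORPH_OPEN,np.ones((3,3)));print('fine in tray',rect(t,r,.022))
print(read_state()['position'])
```

```text
155 ............................
156 ............................
157 ............................
158 ............................
159 ......C..C...dd.............
160 .....C..dddddddd............
161 ....dddddddddddd............
162 ....dddddddddddd............
163 ....dddddddddddd............
164 ....ddddddddddddd...........
165 ....ddddddddddddd...........
166 .....dddddddddddd...........
167 .....dddddddddddd...........
168 .....dddddddddddd...........
169 .....ddddddddddddd..........
170 .....dddddddddddddC.........
171 .....kddddddddddddC.........
172 .....kdddddddddddd..........
173 .....kddddddddddddd.........
174 .......dddddddddddd.........
175 ......Cdddddddddddd.........
176 ......Cdddddddddddd.........
177 .......ddddddddddddd........
178 .......ddddddddddddd........
179 ........dddddddddddd........
180 .......Cdddddddddddd........
181 ........ddddddddddddd.......
182 ........ddddddddddddd.......
183 .........dddddddddddd.......
184 ........Cdddddddddddd.......
185 .......CCdddddddddddd.......
186 ........Cddddddddddd........
187 ........C.dddddC..CC........
188 ...........C.CCC.CCC........
189 ........C....C.C............
190 ...........CCCC..C..........
191 .........CCC................
192 ............................
193 ............................
194 ............................
195 ............................
196 ............................
197 ............................
198 ............................
199 ............................
diam [ 578.7 -110.7   50.4  116.7   11.2]
fine in tray [ 570.9 -375.8   38.2   91.6   11.9]
[0.5 0.2 0.2]
```

Run:
```python
from h import *
np.set_printoptions(precision=1,suppress=True)
t=load('p','top');s=load('a','side')
e=onz(t,298.5,173.5,.047)[:2]*1000;L=np.radians(11);print('diam c',e+24*np.array([-np.sin(L),np.cos(L)]))
zs=lambda x,y:(180+(x+.5)/4-.5,120+(y+.5)/4-.5)
print('C side',[onz(s,*zs(*a),.009)[:2]*1000 for a in((112,157),(240,160),(237,190),(108,187))])
tn=load('n','top');i=tn['image'];hs=cv2.cvtColor(i,cv2.COLOR_BGR2HSV)
m=cv2.inRange(hs,(10,95,130),(30,255,255))
for y in range(204,250,2): print(y,''.join('#' if m[y,x] else '.' for x in range(172,206)))
plan([([578.5,-112.5,135],101,0),([578.5,-112.5,39],101,0)])
```

```text
diam c [ 572.5 -114.2]
C side [array([298.4, 381.5]), array([442.7, 356.1]), array([433.7, 273.3]), array([293.3, 297.6])]
204 ###########.......................
206 .....########.....................
208 .......#######....................
210 .........###########..........##..
212 .........##################.......
214 ........##################........
216 ........##################........
218 .......###################........
220 .......###################........
222 .....####################.........
224 ......###################.........
226 .......##################.........
228 .......##################.........
230 ......###################.........
232 ......##################..........
234 .....##.################..........
236 ##....##################..........
238 .....###################..........
240 .....##################...........
242 #..####################......#....
244 ......#.###############...........
246 ..#.....#....#....................
248 .............###..................
at [476.2 200.6 180.8] yaw 96.7 op 0.800 F [-0.2 -0.   0.5] t 31.7
[np.float64(0.0), np.float64(-0.01), np.float64(-0.86)] [np.float64(-2.17), np.float64(-10.76), np.float64(1.53)] n>=8.0
[np.float64(0.0), np.float64(-0.01), np.float64(-0.86)] [np.float64(-2.18), np.float64(-10.76), np.float64(4.73)] n>=8.6
```

Emit:
{"op": "send_rows", "data": {
  "commands": [
    [0,0,-0.86,-2.17,-10.76,0,0.8],
    [0,0,-0.86,-2.17,-10.76,0,0.8],
    [0,0,-0.86,-2.17,-10.76,0,0.8],
    [0,0,-0.86,-2.17,-10.76,0,0.8],
    [0,0,-0.86,-2.17,-10.76,0,0.8],
    [0,0,-0.86,-2.17,-10.76,0,0.8],
    [0,0,-0.86,-2.17,-10.76,0,0.8],
    [0,0,-0.86,-2.17,-10.76,0,0.8],
    [0,0,-0.86,-2.17,-10.76,0,0.8],
    [0,0,-0.86,-2.17,-10.76,0.8,0.8],
    [0,0,-0.86,-2.17,-10.76,1.53,0.8],
    [0,0,-0.86,-2.17,-10.76,2.5,0.8],
    [0,0,-0.86,-2.17,-10.76,3,0.8],
    [0,0,-0.86,-2.17,-10.76,3,0.8]
  ]
}}

```text
time_s: 32.83
position: [0.5756, -0.1112, 0.0878]
tcp_rot: [[-0.982, -0.189, -0.007], [-0.189, 0.982, 0.004], [0.006, 0.005, -1.0]]
force: [-0.8, -0.7, 0.6]
opening: 0.796
grasp_force: 0.0
```

Run:
```python
from h import *
plan([([577,-113,39],101,0)])
```

```text
at [ 575.6 -111.2   87.8] yaw 100.9 op 0.796 F [-0.8 -0.7  0.6] t 32.8
[np.float64(0.06), np.float64(-0.07), np.float64(-0.02)] [np.float64(-0.05), np.float64(-0.08), np.float64(1.63)] n>=1.2
```

Emit:
{"op": "send_rows", "data": {
  "commands": [
    [0,0,0,-0.05,-0.06,0.6,0.8],
    [0,0,0,-0.05,-0.06,1.1,0.8],
    [0,0,0,-0.05,-0.06,1.4,0.8],
    [0,0,0,-0.05,-0.06,1.55,0.8],
    [0,0,0,-0.05,-0.06,1.6,0.75],
    [0,0,0,-0.05,-0.06,1.6,0.65],
    [0,0,0,-0.05,-0.06,1.6,0.6],
    [0,0,0,-0.05,-0.06,1.6,0.56],
    [0,0,0,-0.05,-0.06,1.6,0.5],
    [0,0,0,-0.05,-0.06,1.6,0.5],
    [0,0,0,-0.05,-0.06,1.6,0.5],
    [0,0,0,-0.05,-0.06,1.6,0.5],
    [0,0,0,-0.05,-0.06,1.6,0.5]
  ]
}}

```text
time_s: 33.92
position: [0.5816, -0.1121, 0.0444]
tcp_rot: [[-0.981, -0.192, 0.002], [-0.192, 0.981, 0.001], [-0.002, 0.0, -1.0]]
force: [-0.6, 1.4, 5.4]
opening: 0.535
grasp_force: 30.0
```

Run:
```python
from h import *
p=np.array(read_state()['position'])*1000
plan([(p+[0,0,120],101,0),([430,100,160],92,0),([365.5,328.5,150],83,0),([365.5,328.5,45],83,0)])
```

```text
at [ 581.6 -112.1   44.4] yaw 101.1 op 0.535 F [-0.6  1.4  5.4] t 33.9
[np.float64(0.0), np.float64(0.03), np.float64(0.01)] [np.float64(-0.01), np.float64(0.0), np.float64(-4.0)] n>=2.9
[np.float64(0.0), np.float64(0.03), np.float64(1.81)] [np.float64(3.59), np.float64(7.91), np.float64(-3.86)] n>=6.8
[np.float64(0.0), np.float64(0.03), np.float64(3.61)] [np.float64(4.24), np.float64(15.8), np.float64(-3.53)] n>=12.0
[np.float64(0.0), np.float64(0.03), np.float64(3.61)] [np.float64(4.25), np.float64(15.8), np.float64(-0.03)] n>=11.8
```

The grip is shallow: the TCP is at 44 mm and the plate's top is at 47 mm. I'll open and regrip about 5 mm lower.

Emit:
{"op": "send_rows", "data": {
  "commands": [
    [0,0,0,0,0,0,0.65],
    [0,0,0,0,0,0,0.65],
    [0,0,0,0,0,0,0.65],
    [0,0,0,0.1,0,0.1,0.65],
    [0,0,0,0.1,0,0.18,0.65],
    [0,0,0,0.1,0,0.18,0.65],
    [0,0,0,0.1,0,0.18,0.65],
    [0,0,0,0.1,0,0.18,0.57],
    [0,0,0,0.1,0,0.18,0.5],
    [0,0,0,0.1,0,0.18,0.5],
    [0,0,0,0.1,0,0.18,0.5],
    [0,0,0,0.1,0,0.18,0.5],
    [0,0,0,0.1,0,0.18,0.5]
  ]
}}

```text
time_s: 35.0
position: [0.5783, -0.1128, 0.0383]
tcp_rot: [[-0.981, -0.192, 0.002], [-0.192, 0.981, 0.0], [-0.002, 0.0, -1.0]]
force: [-0.5, -0.3, -1.2]
opening: 0.552
grasp_force: 30.0
```

Run:
```python
from h import *
p=np.array(read_state()['position'])*1000
plan([(p+[0,0,120],101,0),([430,100,160],92,0),([365.5,328.5,150],83,0),([365.5,328.5,45],83,0)])
```

```text
at [ 578.3 -112.8   38.3] yaw 101.1 op 0.552 F [-0.5 -0.3 -1.2] t 35.0
[np.float64(0.0), np.float64(0.02), np.float64(0.02)] [np.float64(-0.01), np.float64(0.0), np.float64(-4.0)] n>=2.9
[np.float64(0.0), np.float64(0.02), np.float64(1.82)] [np.float64(3.48), np.float64(7.91), np.float64(-4.06)] n>=6.9
[np.float64(0.0), np.float64(0.02), np.float64(3.62)] [np.float64(4.13), np.float64(15.8), np.float64(-3.73)] n>=12.1
[np.float64(0.0), np.float64(0.02), np.float64(3.62)] [np.float64(4.13), np.float64(15.8), np.float64(-0.23)] n>=11.8
```

Emit:
{"op": "send_rows", "data": {
  "commands": [
    [0,0,0,0,0,-0.3,0.5],
    [0,0,0,0,0,-0.8,0.5],
    [0,0,0,0,0,-1.6,0.5],
    [0,0,0,0,0,-2.8,0.5],
    [0,0,0,0,0,-4,0.5],
    [0,0,1.8,3.48,7.9,-4,0.5],
    [0,0,1.8,3.48,7.9,-4,0.5],
    [0,0,1.8,3.48,7.9,-4,0.5],
    [0,0,1.8,3.48,7.9,-4,0.5],
    [0,0,1.8,3.48,7.9,-4,0.5],
    [0,0,1.8,3.48,7.9,-4,0.5],
    [0,0,3.62,4.13,15.8,-3.7,0.5],
    [0,0,3.62,4.13,15.8,-3.7,0.5],
    [0,0,3.62,4.13,15.8,-3.7,0.5],
    [0,0,3.62,4.13,15.8,-3.7,0.5],
    [0,0,3.62,4.13,15.8,-3.7,0.5],
    [0,0,3.62,4.13,15.8,-3.7,0.5],
    [0,0,3.62,4.13,15.8,-3.7,0.5],
    [0,0,3.62,4.13,15.8,-3.7,0.5],
    [0,0,3.62,4.13,15.8,-3.7,0.5]
  ]
}}

```text
time_s: 36.67
position: [0.3648, 0.3282, 0.1493]
tcp_rot: [[-0.993, 0.121, 0.001], [0.121, 0.993, -0.0], [-0.001, -0.0, -1.0]]
force: [-0.0, -0.1, -2.8]
opening: 0.547
grasp_force: 30.0
```

Emit:
{"op": "send_rows", "data": {
  "commands": [
    [0,0,0,0,0,1,0.5],
    [0,0,0,0,0,2,0.5],
    [0,0,0,0,0,2.8,0.5],
    [0,0,0,0,0,3.3,0.5],
    [0,0,0,0,0,3.5,0.5],
    [0,0,0,0,0,3.5,0.5],
    [0,0,0,0,0,3.5,0.5],
    [0,0,0,0,0,3.5,0.5]
  ]
}}

```text
time_s: 37.33
position: [0.3668, 0.3284, 0.0453]
tcp_rot: [[-0.992, 0.123, 0.003], [0.123, 0.992, 0.001], [-0.003, 0.002, -1.0]]
force: [-0.4, -0.2, -2.7]
opening: 0.546
grasp_force: 30.0
```

Run:
```python
from h import *
plan([([365.5,328.5,25],83,0),([365.5,328.5,18],83,0)])
s=cap('side','q');cap('top','q')
# project expected plate corners and report pixel differences at the ends (dark base)
d=load('q','side');R=np.array(read_state()['tcp_rot']);p=np.array(read_state()['position'])
hs=d['image'];
C=[proj(d,p+R@np.array([x,y,z])) for x,y,z in((-.0575,-.024,-.0087),(.0575,-.024,-.0087),(-.0575,-.024,.0133),(.0575,-.024,.0133))];print(np.round(C,1))
g=cv2.cvtColor(hs,cv2.COLOR_BGR2GRAY)
us=[c[0] for c in C];v0=int(min(c[1] for c in C))-3
for y in range(v0,v0+14):print(y,' '.join('%3d'%k for k in g[y,int(min(us))-4:int(max(us))+6]))
```

```text
at [366.8 328.4  45.3] yaw 82.9 op 0.546 F [-0.4 -0.2 -2.7] t 37.3
[np.float64(0.02), np.float64(0.04), np.float64(-0.02)] [np.float64(0.04), np.float64(0.0), np.float64(0.68)] n>=0.5
[np.float64(0.02), np.float64(0.04), np.float64(-0.02)] [np.float64(0.05), np.float64(0.0), np.float64(0.91)] n>=0.7
[[235.3 155.5]
 [209.1 155.6]
 [235.4 160.2]
 [209.4 160.2]]
152  96 105 109 120 138 150 152 102  66  80  60  73  70  57  59  34  14  11  12  25  54  59  75  71  60  80 126 151 150 114 148 169 149 160 164 171
153 139 141 140 141 143 126  82  66  84  81  69  65  61  75  69  30  11   9  13  23  57  62  73  73  59  82  70  61 117 126 168 162 136 163 170 133
154 136 140 144 146 144 120  79  75  91  70  58  72  67  84  67  32  17   9   7  23  39  57  80  74  72  85  72  59  72  70 129 126 128 162 166 140
155 138 142 143 142 138 113  95  95  89  63  79  94  92  96  70  23  10  14  12  21  32  62  87  84  86  81  65  71  99 116 103  83 119 149 151 149
156 137 142 147 146 135 111  99  98 101 104  98 102 100 100  88  49  17  15   6  19  69 101  99  98 100  96  99 101  99 102  87  96 126 140 135 14
[... 633 characters left out ...]
 193 189 192 151  94  94  96  94  91  92  93  99  92  90  88  92  93  93  97 163 198 202 204 178 191 177 101
162 151 147 172 174 183 198 157  95  98  95  97  96  95  96  97  98  97  95  93  94  96  94  94  95  95  94  97  98  99 100 102 103 167 214 187 105
163 147 147 186 180 181 202 166 105 100 104 102 103 100  98 101  99 102  99  99  99  99 104  99  97 100  97 100  97  97  99  97  98 148 194 179 131
164 146 147 127 156 148 107 108 109 107 107 108 105 106 108 110 103 107 103 103 107 106 108 104 107 106 101 107 106 107 106 100 104 184 202 179 168
165 118 141 122 107 102  99 103 104 104 106 105 103 104 100 108 110  93  78  93 103  98 102 102 103 104 102 105 102 107 109 112 110 186 199 171 175
```

Emit:
{"op": "send_rows", "data": {
  "commands": [
    [0,0,0,0.07,0,0.3,0.5],
    [0,0,0,0.07,0,0.55,0.5],
    [0,0,0,0.07,0,0.7,0.5],
    [0,0,0,0.07,0,0.8,0.5],
    [0,0,0,0.07,0,0.86,0.5],
    [0,0,0,0.07,0,0.9,0.5],
    [0,0,0,0.07,0,0.93,0.5],
    [0,0,0,0.07,0,0.93,0.5]
  ]
}}

```text
time_s: 38.1
position: [0.3632, 0.3287, 0.0173]
tcp_rot: [[-0.993, 0.122, 0.001], [0.122, 0.993, 0.0], [-0.001, 0.0, -1.0]]
force: [-1.7, -0.4, 6.6]
opening: 0.548
grasp_force: 30.0
```

Emit:
{"op": "send_rows", "data": {
  "commands": [
    [0,0,0,0,0,0,0.58],
    [0,0,0,0,0,0,0.63],
    [0,0,0,0,0,0,0.66],
    [0,0,0,0,0,0,0.66],
    [0,0,0,0,0,-0.5,0.66],
    [0,0,0,0,0,-1.5,0.66],
    [0,0,0,0,0,-3,0.85],
    [0,0,0,0,0,-4.5,0.85],
    [0,0,0,0,0,-4.5,0.85],
    [0,0,0,0,0,-4.5,0.85],
    [0,0,0,0,0,-4.5,0.85]
  ]
}}

```text
time_s: 39.02
position: [0.3632, 0.3287, 0.1513]
tcp_rot: [[-0.993, 0.122, 0.002], [0.122, 0.993, 0.001], [-0.002, 0.001, -1.0]]
force: [0.1, -0.6, -0.9]
opening: 0.839
grasp_force: 0.0
```

Run:
```python
from h import *
np.set_printoptions(precision=1,suppress=True)
for n in('top','side'):cap(n,'r')
t=load('r','top');i=t['image'];hs=cv2.cvtColor(i,cv2.COLOR_BGR2HSV)
m=cv2.inRange(hs,(0,100,110),(13,255,255));m=cv2.morphologyEx(m,cv2.MORPH_CLOSE,np.ones((5,5)));r=np.zeros_like(m);r[150:200,276:310]=m[150:200,276:310];r=cv2.morphologyEx(r,cv2.MORPH_OPEN,np.ones((3,3)));print('coarse',rect(t,r,.025))
s=load('r','side');hs=cv2.cvtColor(s['image'],cv2.COLOR_BGR2HSV)
m=cv2.inRange(hs,(0,110,80),(12,255,255));r2=np.zeros_like(m);r2[190:215,262:312]=m[190:215,262:312];r2=cv2.morphologyEx(r2,cv2.MORPH_OPEN,np.ones((3,3)));print('coarse side (incl. side face)',rect(s,r2,.025),cv2.boundingRect(r2))
for y in range(156,196,3): print(y,''.join('#' if r[y,x] else '.' for x in range(276,310)))
plan([([578.4,-113.7,100],94.4,0)])
```

```text
coarse [ 577.4 -115.5   50.9  134.1    2.4]
coarse side (incl. side face) [ 576.7 -149.7   10.8   15.2   81.2] (285, 208, 4, 3)
156 ..................................
159 ...............###................
162 ..........###########.............
165 ..........############............
168 .............#########............
171 .............##########...........
174 ...........############...........
177 ...........############...........
180 ...........#############..........
183 ............############..........
186 ............############..........
189 ............###########...........
192 ..................................
195 ..................................
at [362.2 328.  149.8] yaw 83.0 op 0.848 F [ 0.2  1.  -0.2] t 39.1
[np.float64(-0.01), np.float64(-0.02), np.float64(-2.28)] [np.float64(-8.96), np.float64(-13.73), np.float64(1.67)] n>=11.9
```

Emit:
{"op": "send_rows", "data": {
  "commands": [
    [0,0,-2.2,-8.96,-13.75,0,0.85],
    [0,0,-2.2,-8.96,-13.75,0,0.85],
    [0,0,-2.2,-8.96,-13.75,0,0.85],
    [0,0,-2.2,-8.96,-13.75,0,0.85],
    [0,0,-2.2,-8.96,-13.75,0,0.85],
    [0,0,-2.2,-8.96,-13.75,0,0.85],
    [0,0,-2.2,-8.96,-13.75,0,0.85],
    [0,0,-2.2,-8.96,-13.75,0,0.85],
    [0,0,-2.2,-8.96,-13.75,0,0.85],
    [0,0,-2.2,-8.96,-13.75,0,0.85],
    [0,0,-2.2,-8.96,-13.75,0,0.85],
    [0,0,-2.2,-8.96,-13.75,0,0.85],
    [0,0,-2.2,-8.96,-13.75,0,0.85],
    [0,0,-2.2,-8.96,-13.75,1,0.85],
    [0,0,-2.2,-8.96,-13.75,2,0.85],
    [0,0,-2.2,-8.96,-13.75,2,0.85],
    [0,0,-2.2,-8.96,-13.75,2,0.85],
    [0,0,-2.2,-8.96,-13.75,2,0.85]
  ]
}}

```text
time_s: 40.62
position: [0.5797, -0.1132, 0.091]
tcp_rot: [[-0.998, -0.07, 0.0], [-0.07, 0.998, 0.001], [-0.0, 0.001, -1.0]]
force: [-0.8, -0.1, 0.5]
opening: 0.848
grasp_force: 0.0
```

Run:
```python
from h import *
plan([([578,-114.3,40],94,0),([578,-114.3,16.5],94,0)])
```

```text
at [ 579.7 -113.2   91. ] yaw 94.0 op 0.848 F [-0.8 -0.1  0.5] t 40.6
[np.float64(0.01), np.float64(0.0), np.float64(0.0)] [np.float64(0.06), np.float64(-0.04), np.float64(1.7)] n>=1.2
[np.float64(0.01), np.float64(0.0), np.float64(0.0)] [np.float64(0.06), np.float64(-0.04), np.float64(2.48)] n>=1.8
```

Emit:
{"op": "send_rows", "data": {
  "commands": [
    [0,0,0,0.06,-0.04,0.8,0.85],
    [0,0,0,0.06,-0.04,1.5,0.85],
    [0,0,0,0.06,-0.04,2,0.85],
    [0,0,0,0.06,-0.04,2.3,0.85],
    [0,0,0,0.06,-0.04,2.48,0.85],
    [0,0,0,0.06,-0.04,2.48,0.85],
    [0,0,0,0.06,-0.04,2.48,0.75],
    [0,0,0,0.06,-0.04,2.48,0.68],
    [0,0,0,0.06,-0.04,2.48,0.64],
    [0,0,0,0.06,-0.04,2.48,0.55],
    [0,0,0,0.06,-0.04,2.48,0.55],
    [0,0,0,0.06,-0.04,2.48,0.55],
    [0,0,0,0.06,-0.04,2.48,0.55],
    [0,0,0,0.06,-0.04,2.48,0.55]
  ]
}}

```text
time_s: 41.78
position: [0.5787, -0.1144, 0.0179]
tcp_rot: [[-0.998, -0.069, 0.003], [-0.069, 0.998, 0.001], [-0.003, 0.001, -1.0]]
force: [0.5, 3.0, 6.2]
opening: 0.636
grasp_force: 30.0
```

Run:
```python
from h import *
p=np.array(read_state()['position'])*1000
plan([(p+[0,0,80],94,0),([535,-238,90],82.8,0),([535,-238,45],82.8,0)])
np.set_printoptions(precision=1,suppress=True)
t=load('a','top');f=lambda x,y:(170+(x+.5)/4-.5,140+(y+.5)/4-.5)
P=np.array([onz(t,*f(*a),.009)[:2]*1000 for a in((577,97),(652,104),(639,262),(563,258))]);print(P,P.mean(0))
```

```text
at [ 578.7 -114.4   17.9] yaw 94.0 op 0.636 F [0.5 3.  6.2] t 41.8
[np.float64(0.01), np.float64(0.03), np.float64(-0.01)] [np.float64(-0.01), np.float64(0.0), np.float64(-2.67)] n>=1.9
[np.float64(0.01), np.float64(0.03), np.float64(2.23)] [np.float64(1.73), np.float64(-4.01), np.float64(-2.41)] n>=3.6
[np.float64(0.01), np.float64(0.03), np.float64(2.23)] [np.float64(1.73), np.float64(-4.01), np.float64(-0.91)] n>=3.2
[[ 624.6 -208.7]
 [ 615.3 -288.2]
 [ 446.5 -267.1]
 [ 452.3 -187.4]] [ 534.7 -237.9]
```

Emit:
{"op": "send_rows", "data": {
  "commands": [
    [0,0,0,0,0,-0.3,0.55],
    [0,0,0,0,0,-0.8,0.55],
    [0,0,0,0,0,-1.6,0.55],
    [0,0,0,0,0,-2.6,0.55],
    [0,0,1.1,0.8,-2,-2.6,0.55],
    [0,0,2.23,1.73,-4,-2.6,0.55],
    [0,0,2.23,1.73,-4,-2.6,0.55],
    [0,0,2.23,1.73,-4,-2.6,0.55],
    [0,0,2.23,1.73,-4,-2.4,0.55],
    [0,0,2.23,1.73,-4,-1.7,0.55],
    [0,0,2.23,1.73,-4,-1.1,0.55],
    [0,0,2.23,1.73,-4,-0.9,0.55],
    [0,0,2.23,1.73,-4,-0.9,0.55],
    [0,0,2.23,1.73,-4,-0.9,0.55],
    [0,0,2.23,1.73,-4,-0.9,0.55]
  ]
}}

```text
time_s: 43.03
position: [0.5355, -0.2379, 0.0445]
tcp_rot: [[-0.992, 0.124, 0.002], [0.124, 0.992, -0.0], [-0.002, 0.0, -1.0]]
force: [-0.5, 0.2, -4.7]
opening: 0.637
grasp_force: 30.0
```

Run:
```python
from h import *
plan([([535,-238,22],82.8,0)])
cap('side','u')
d=load('u','side');s=read_state();R=np.array(s['tcp_rot']);p=np.array(s['position'])
C=[proj(d,p+R@np.array([x,-.028,z])) for x,z in((-.07,-.007),(.07,-.007),(-.07,.018),(.07,.018))];print(np.round(C,1))
g=cv2.cvtColor(d['image'],cv2.COLOR_BGR2HSV)
us=[c[0] for c in C];v0=int(min(c[1] for c in C))-3
for y in range(v0,v0+13):print(y,' '.join('%3d'%k for k in g[y,int(min(us))-3:int(max(us))+6,2]))
```

```text
at [ 535.5 -237.9   44.5] yaw 82.9 op 0.637 F [-0.5  0.2 -4.7] t 43.0
[np.float64(0.0), np.float64(0.03), np.float64(0.02)] [np.float64(0.02), np.float64(-0.01), np.float64(0.75)] n>=0.5
[[300.  219.7]
 [257.9 219.4]
 [299.8 226.1]
 [258.  225.9]]
216  83  84  85  80  92 110 114 113 116 111 113 116 166 198 198 164  99  84  82  83  86  74  49  30  28  20  23  22  38  69  89 158 206 210 180 134 110  85  95 108 110 108 164 201 202 211 219 212 208 205 208
217  78  85  87  83  94 105 114 115 112 114 162 199 197 197 199 197 154  85  86  83  83  76  51  30  24  19  27  21  71 164 248 254 255 255 255 255 253 224 116  97 110 164 201 202 197 196 189 194 203 201 204
218  84  86  90  86 100 107 114 113 112 161 199 197 196 198 161 111 113  99  85  78  79  73  52  27  24  26  21  22 196 253 255 255 255 255 255 255 255 254 245 144 160 199 201 198 199 202 207 212 212 210 204
219  84  88  89  86 103 115 118 119 116 167 200 204 203 169 119 101  90  88  86  89  89  79  50  31  23  21  20  35 236 254 255 255 255 255 255 255 255 255 249 205 217 211 218 215 216 220 211 198 199 203 207
220 111 188 195 170 
[... 1151 characters left out ...]
 171 177 174 172 168 138  91  64  64  63  65  64  66  69 200 251 246 196 176
226 146 174 168 178 175 157 131 134 135 130 133 134 129 132 130 130 128 127 132 130 129 131 129 131 130 126 130 127 130 139 143 149 156 159 158 151 135 130 134 132 135 141 143 138 141 142 240 254 250 227 193
227 149 164 165 178 179 162 133 135 132 133 136 132 133 132 129 132 129 129 127 133 128 132 127 130 128 129 127 129 133 141 142 142 143 143 143 142 136 138 133 124 132 131 133 140 138 139 240 252 239 228 209
228 149 165 171 187 184 164 139 137 140 139 137 134 139 142 136 136 134 135 134 136 131 135 130 134 132 130 132 134 139 146 146 146 142 149 148 145 145 143 136 125 127 126 127 124 125 130 233 250 250 247 207
```

Emit:
{"op": "send_rows", "data": {
  "commands": [
    [0,0,0,0,0,0.25,0.55],
    [0,0,0,0,0,0.45,0.55],
    [0,0,0,0,0,0.58,0.55],
    [0,0,0,0,0,0.66,0.55],
    [0,0,0,0,0,0.71,0.55],
    [0,0,0,0,0,0.75,0.55],
    [0,0,0,0,0,0.75,0.55]
  ]
}}

```text
time_s: 43.67
position: [0.5344, -0.2379, 0.0219]
tcp_rot: [[-0.992, 0.125, 0.001], [0.125, 0.992, 0.001], [-0.001, 0.001, -1.0]]
force: [-2.1, 0.7, 0.1]
opening: 0.638
grasp_force: 30.0
```

Emit:
{"op": "send_rows", "data": {
  "commands": [
    [0,0,0,0,0,0,0.66],
    [0,0,0,0,0,0,0.7],
    [0,0,0,0,0,0,0.74],
    [0,0,0,0,0,0,0.74],
    [0,0,0,0,0,-0.5,0.74],
    [0,0,0,0,0,-1.5,0.74],
    [0,0,0,0,0,-3,0.74],
    [0,0,0,0,0,-5,0.74],
    [0,0,0,4,9,-6.5,0.74],
    [0,0,0,4,9,-6.5,0.74],
    [0,0,0,4,9,-6.5,0.74],
    [0,0,0,4,9,-6.5,0.74],
    [0,0,0,4,9,-6.5,0.74],
    [0,0,0,4,9,-6.5,0.74],
    [0,0,0,4,9,-6.5,0.74],
    [0,0,0,4,9,-6.5,0.74],
    [0,0,0,4,9,-6.5,0.74],
    [0,0,0,4,9,-6.5,0.74],
    [0,0,0,4,9,-6.5,0.74]
  ]
}}

```text
time_s: 45.25
position: [0.4501, 0.0437, 0.2164]
tcp_rot: [[-0.992, 0.125, 0.003], [0.125, 0.992, -0.0], [-0.003, 0.0, -1.0]]
force: [-0.0, -0.8, -0.5]
opening: 0.737
grasp_force: 0.0
```

Run:
```python
from h import *
for n in('top','side'):cap(n,'w')
t=load('w','top')['image'];s=load('w','side')['image']
r=lambda a,w,h:cv2.resize(a,(w,h),interpolation=2)
A=r(t[155:215,300:375],400,320);B=r(t[200:252,165:230],400,320) ;C=r(s[150:235,195:325],400,262);D=r(s[195:280,255:345],278,262)
cv2.imwrite('pics/w.png',np.vstack([np.hstack([A,B]),np.hstack([C,cv2.copyMakeBorder(D,0,0,0,122,0)])]))
```

```text
(no output)
```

View pics/w.png

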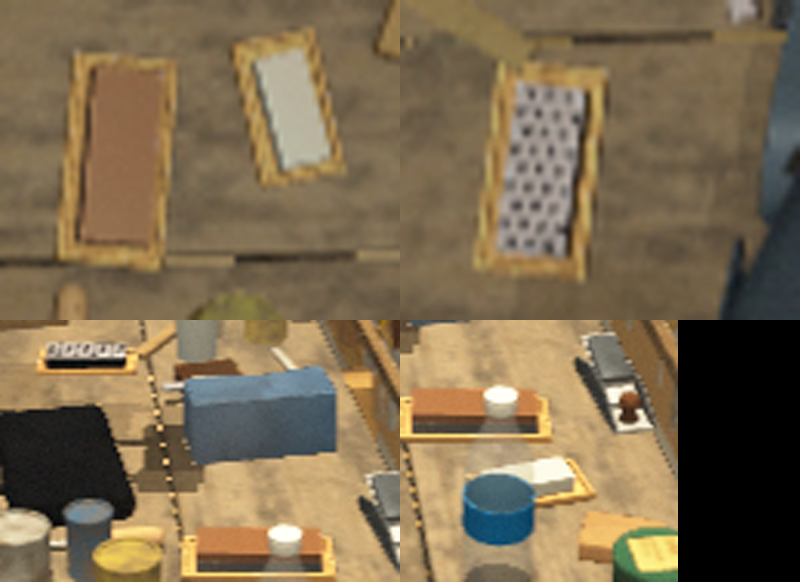

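All three stones lie flat within the lips: coarse at (125,155), fine at (292,108) and the diamond plate at (543,168). The case is shut and the bottle stands where it was. I'm handing the job in.

```bash
python3 -c "
from rig import bot
print(bot.hand_in())"
```

```text
the job is handed in; nothing more can be done
None
```

The job is handed in: the slip stone is flat in its shut case, and the fine stone, diamond plate and coarse stone each lie flat in their trays; the bottle was not moved, and the run took about 45 s.

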